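Fish castings from the firebrick and make up the weight

ROBOT

A 7-joint arm with a two-finger parallel gripper is mounted at the origin on the work surface. World frame = base frame: x ahead of the robot, y to its left, z up, the work surface at z = 0. Lengths are in mm, angles in rad, forces in N, time in s.
With the tool pointing down it reaches from about 425 to 875 mm from the base axis. Payload 4.7 kg.
Tool frame: the origin (TCP) lies on the centre line of the jaws, within the pads' length; the fingertips stand finger_overhang ahead of it and the grasp point (between the pads) lies 3 mm ahead of it (finger_overhang is the distance from the TCP to the fingertips, in mm); y points along the fingers, x is the direction in which the jaws open and shut, and the axes are right-handed (so a half turn about y gives the same grasp; the last joint's range is limited). The gripper opens to 87 mm and grips with 3 to 60 N. Pads are 19 mm wide; open, the fingers measure 117 mm over their backs; the gripper's body (75 mm by 190 mm) begins 51 mm behind the grasp point.
Start: joints at [0.014, 0.321, -0.07, 1.45, 0.023, 1.371, -0.057], TCP at [650.02, -0.025, 219.687] pointing down, gripper open.
Joint ranges: [-2.86, 2.86], [-0.3, 2.09], [-1.38, 1.24], [0.06, 2.45], [-1.56, 4.7], [0.09, 2.05], [-2.69, 2.69]. Speed limits (rad/s): [2.57, 2.57, 3.14, 3.14, 3.14, 3.14, 3.14].

INTERFACE

Orientations are given as [roll, pitch, yaw] about the fixed x, y, z axes, in that order (R = Rz(yaw) Ry(pitch) Rx(roll)).
In Python, from rig import * gives the robot as it stands. The module is installed in compiled form; this text tells all that it offers.
- The arm moves only by the tool send_rows, never from a script. Its argument "commands" is a list that holds one entry, the list of rows, each a list of 6 numbers: the shift along the tool's x, y, z in mm, then the turn, a rotation vector about the tool's x, y, z in degrees. In form: [[[x, y, z, ax, ay, az], ...]]. A call has 1 to 8 rows; each row shifts and turns the commanded pose from where the row before left it, along the tool's axes as they then stand; what a row does not reach is not made up. A row lasts 1/10 s, in which the tool goes at most 50 mm and 8.59 degrees, less where a joint would pass 70% of its speed; a pose out of reach is approached as far as the arm can. A call with a gripper value outside its range is refused whole. "fingers" is the opening, from 0 (shut) to 1 (fully open), set as the call begins (left out, the last holds). The fingers move at their own pace and stop on an object; the grip force is fixed at half the most. Time passes only in rows, so rows that do not move let the fingers close. It gives the time, the measured TCP pose, the force and the opening at its end, in the units of the state.
- read_state(): the state, without advancing time (a new reading comes with each control period).
- snapshot(name): name is "scene" or "side" or "wrist"; returns (picture, depth): 400x640x3 uint8, red, green, blue; 400x640 float32, mm along the optical axis (not along the pixel's ray), 0 where there is no reading.
- camera_params(name): a dict with "mtx" (3x3 intrinsics, pixels), "R" (3x3) and "t" (3): a world point X has camera coordinates R X + t. Camera axes: x right, y down, z forward; pixel columns grow to the right and rows downward; lengths in mm; the calibration is good to about 2 mm. A picture is of the moment at which its call begins: read the wrist's pose just before it. camera_params takes no time and is no camera call; for the wrist camera it gives the pose at the moment of the call.
- finish_job(): hands the job in, once; it reports no verdict.
The state is a dict: "t": time; "joints": joint angles; "joint_velocities": joint speeds; "joint_torque": joint torques, N m; "eef_pos": TCP position; "tool_rot": TCP orientation; "force": force on the tool from outside, world axes, zero at the start; "moment": the same for the moment, N m; "width": finger opening in mm.
Only numpy, scipy, OpenCV 4.12 (cv2) and the standard library are available. Lean on these libraries where they do the work, as an engineer would, in place of code of your own. Each camera call takes 0.05 s, during which the arm holds its last target. There are 200 camera calls.

TASK

Take the hook tool from its rack and use it to draw brass castings by their wire bails out of the deep bores of the white firebrick block, setting each one gently in the pan of the spring scale, until the red pointer stands in the green band. Never put the fingers on a casting that is still in the block; leave the castings that are not needed in their bores and the other things on the bench where they are. Finish by hanging the hook back across the two rails of its rack, and let go.

Things in the scene. Friction and masses are not known exactly. Their poses are not given: they have to be found in the camera images.
- hook: Hook tool, 90 g. Red bar handle 104 (own x) x 14 (y) x 22 mm, its centre 140 mm above the origin; under it a black block 44 x 14 mm down to z = 114 mm; then a 4 mm steel shaft down to the origin, where its centre line turns to +x for 10 mm, then up: point 14 mm out from the axis, 7 mm above the origin. Foot underside at z = -2 mm. Pinch the bar at its middle from above, closing along y.
- rack: Hook rack, fixed, 110 (x) x 290 (y) mm; origin under its centre. Two 8 mm rails along y at x = -34 and +34 mm, tops at z = 165 mm, between ends at y = -135 and +135 mm (12 mm thick, top z = 179 mm). The hook's bar lies across both rails, black block between them (8 mm play each side), shaft down; its origin is then at z = 36 mm. It may point to +x or -x, anywhere along the rails.
- block: White firebrick block, fixed, 140 (x) x 204 (y) x 105 (z) mm. Origin: centre of its underside. Six round vertical bores, 50 mm across, floor at z = 20 mm (85 mm deep), centred at x = -32 and +32 mm, y = -64, 0 and +64 mm. A casting may stand in each.
- scale: Spring scale, fixed, grey base 150 x 170 x 55 mm. Origin: centre of its underside. An upright white plate 60 mm wide and 150 mm tall stands at x = +112 mm, with a green band on its +x face.
- pan_centre (a point): Centre of the pan's floor (upper side). The pan is a square steel tray 180 x 180 mm outside, walls 4 mm, rim 16 mm above the floor, level, axes parallel to the scale's. Empty, its floor is 114 mm above the bench.
- pan (a joint): How far the pan has sunk on its spring (m): 0 empty, growing downwards, about 7 mm for each casting in it, stop at 48 mm. The red pointer moves with it; the green band, centred on 35 mm, means 31.5 to 38.5 mm: five castings in all.
- cast0: Brass casting, disc 40 mm across, 18 mm high, 180 g (+-7 %), on top a rigid 3.5 mm wire bail in its own yz plane, legs at y = -11 and +11 mm; the opening, seen along own x, is 18.5 mm wide, from z = 18 mm to the arch's inner apex at z = 37 mm (outer top 41 mm). Origin: centre of underside, z up. Stands in one of the bores, bail turned any way, or is absent.
- cast1: Brass casting, disc 40 mm across, 18 mm high, 180 g (+-7 %), on top a rigid 3.5 mm wire bail in its own yz plane, legs at y = -11 and +11 mm; the opening, seen along own x, is 18.5 mm wide, from z = 18 mm to the arch's inner apex at z = 37 mm (outer top 41 mm). Origin: centre of underside, z up. Stands in one of the bores, bail turned any way, or is absent.
- cast2: Brass casting, disc 40 mm across, 18 mm high, 180 g (+-7 %), on top a rigid 3.5 mm wire bail in its own yz plane, legs at y = -11 and +11 mm; the opening, seen along own x, is 18.5 mm wide, from z = 18 mm to the arch's inner apex at z = 37 mm (outer top 41 mm). Origin: centre of underside, z up. Stands in one of the bores, bail turned any way, or is absent.
- cast3: Brass casting, disc 40 mm across, 18 mm high, 180 g (+-7 %), on top a rigid 3.5 mm wire bail in its own yz plane, legs at y = -11 and +11 mm; the opening, seen along own x, is 18.5 mm wide, from z = 18 mm to the arch's inner apex at z = 37 mm (outer top 41 mm). Origin: centre of underside, z up. Stands in one of the bores, bail turned any way, or is absent.
- cast4: Brass casting, disc 40 mm across, 18 mm high, 180 g (+-7 %), on top a rigid 3.5 mm wire bail in its own yz plane, legs at y = -11 and +11 mm; the opening, seen along own x, is 18.5 mm wide, from z = 18 mm to the arch's inner apex at z = 37 mm (outer top 41 mm). Origin: centre of underside, z up. Stands in one of the bores, bail turned any way, or is absent.
- cast5: Brass casting, disc 40 mm across, 18 mm high, 180 g (+-7 %), on top a rigid 3.5 mm wire bail in its own yz plane, legs at y = -11 and +11 mm; the opening, seen along own x, is 18.5 mm wide, from z = 18 mm to the arch's inner apex at z = 37 mm (outer top 41 mm). Origin: centre of underside, z up. Stands in one of the bores, bail turned any way, or is absent.
- weighed0: Brass casting, disc 40 mm across, 18 mm high, 180 g (+-7 %), on top a rigid 3.5 mm wire bail in its own yz plane, legs at y = -11 and +11 mm; the opening, seen along own x, is 18.5 mm wide, from z = 18 mm to the arch's inner apex at z = 37 mm (outer top 41 mm). Origin: centre of underside, z up. Already in the pan at the start, or absent.
- weighed1: Brass casting, disc 40 mm across, 18 mm high, 180 g (+-7 %), on top a rigid 3.5 mm wire bail in its own yz plane, legs at y = -11 and +11 mm; the opening, seen along own x, is 18.5 mm wide, from z = 18 mm to the arch's inner apex at z = 37 mm (outer top 41 mm). Origin: centre of underside, z up. Already in the pan at the start, or absent.
- brush: Bystander: brush, lying loose at the far side.
- hammer: Bystander: hammer, lying loose at the far side.
- pliers: Bystander: blue-handled pliers, lying loose at the far side.
- spool: Bystander: blue wire spool 50 mm across, 40 mm high, near the robot.
- bowl: Bystander: white bowl 90 mm across, 35 mm high, at the far side.
- jar: Bystander: closed jar 52 mm across, 60 mm high, near the robot.
Things that resemble listed ones, but are neither listed nor needed, are in the scene too. What is meant by the hook is not purple, and is the larger of those in its own colour.

How it is judged (in metres and radians):
On the way, in this order (a step that is already met when the one before it is completed fails the run):
1. the hook is taken up out of its rack, held by the fingers (z of hook in the frame of rack above 0.06 m and contact force between the fingers and hook above 0.5 N), for 0.2 s.
2. the pan rests in the green band, 31.5 to 38.5 mm down, for half a second with nothing of the hook or fingers pressing on it (value of joint pan between 0.0315 and 0.0385 m and velocity of joint pan between -0.01 and 0.01 m/s and contact force between each of hook, the fingers and scale below 0.05 N), for 0.5 s.
At the end, for the whole second after the job is handed in: The pan rests 31.5 to 38.5 mm down (pointer in the green band); every casting is in the pan or at the foot of a bore; the hook hangs at rest across both rails of its rack, upright within 0.15 rad, origin 28 to 46 mm above the rack's underside and within 20 mm of its middle line (value of joint pan between 0.0315 and 0.0385 m and velocity of joint pan between -0.01 and 0.01 m/s and x of hook in the frame of rack between -0.02 and 0.02 m and y of hook in the frame of rack between -0.125 and 0.125 m and z of hook in the frame of rack between 0.028 and 0.046 m and angle between hook's own z axis and vertical below 0.15 rad and linear speed of hook below 0.1 m/s and ((x of cast0 in the frame of pan_centre between -0.086 and 0.086 m and y of cast0 in the frame of pan_centre between -0.086 and 0.086 m and z of cast0 in the frame of pan_centre between -0.006 and 0.05 m) or (x of cast0 in the frame of block between -0.065 and 0.065 m and y of cast0 in the frame of block between -0.097 and 0.097 m and z of cast0 in the frame of block between 0.01 and 0.045 m)) and ((x of cast1 in the frame of pan_centre between -0.086 and 0.086 m and y of cast1 in the frame of pan_centre between -0.086 and 0.086 m and z of cast1 in the frame of pan_centre between -0.006 and 0.05 m) or (x of cast1 in the frame of block between -0.065 and 0.065 m and y of cast1 in the frame of block between -0.097 and 0.097 m and z of cast1 in the frame of block between 0.01 and 0.045 m)) and ((x of cast2 in the frame of pan_centre between -0.086 and 0.086 m and y of cast2 in the frame of pan_centre between -0.086 and 0.086 m and z of cast2 in the frame of pan_centre between -0.006 and 0.05 m) or (x of cast2 in the frame of block between -0.065 and 0.065 m and y of cast2 in the frame of block between -0.097 and 0.097 m and z of cast2 in the frame of block between 0.01 and 0.045 m)) and ((x of cast3 in the frame of pan_centre between -0.086 and 0.086 m and y of cast3 in the frame of pan_centre between -0.086 and 0.086 m and z of cast3 in the frame of pan_centre between -0.006 and 0.05 m) or (x of cast3 in the frame of block between -0.065 and 0.065 m and y of cast3 in the frame of block between -0.097 and 0.097 m and z of cast3 in the frame of block between 0.01 and 0.045 m)) and ((x of cast4 in the frame of pan_centre between -0.086 and 0.086 m and y of cast4 in the frame of pan_centre between -0.086 and 0.086 m and z of cast4 in the frame of pan_centre between -0.006 and 0.05 m) or (x of cast4 in the frame of block between -0.065 and 0.065 m and y of cast4 in the frame of block between -0.097 and 0.097 m and z of cast4 in the frame of block between 0.01 and 0.045 m)) and ((x of cast5 in the frame of pan_centre between -0.086 and 0.086 m and y of cast5 in the frame of pan_centre between -0.086 and 0.086 m and z of cast5 in the frame of pan_centre between -0.006 and 0.05 m) or (x of cast5 in the frame of block between -0.065 and 0.065 m and y of cast5 in the frame of block between -0.097 and 0.097 m and z of cast5 in the frame of block between 0.01 and 0.045 m)) and x of weighed0 in the frame of pan_centre between -0.086 and 0.086 m and y of weighed0 in the frame of pan_centre between -0.086 and 0.086 m and z of weighed0 in the frame of pan_centre between -0.006 and 0.05 m and x of weighed1 in the frame of pan_centre between -0.086 and 0.086 m and y of weighed1 in the frame of pan_centre between -0.086 and 0.086 m and z of weighed1 in the frame of pan_centre between -0.006 and 0.05 m); the robot touches nothing.
It fails at once if the fingers press on a casting that is in the block (more than 1 N) ((contact force between the fingers and cast0 above 1 N and x of cast0 in the frame of block between -0.065 and 0.065 m and y of cast0 in the frame of block between -0.097 and 0.097 m and z of cast0 in the frame of block between 0.01 and 0.045 m) or (contact force between the fingers and cast1 above 1 N and x of cast1 in the frame of block between -0.065 and 0.065 m and y of cast1 in the frame of block between -0.097 and 0.097 m and z of cast1 in the frame of block between 0.01 and 0.045 m) or (contact force between the fingers and cast2 above 1 N and x of cast2 in the frame of block between -0.065 and 0.065 m and y of cast2 in the frame of block between -0.097 and 0.097 m and z of cast2 in the frame of block between 0.01 and 0.045 m) or (contact force between the fingers and cast3 above 1 N and x of cast3 in the frame of block between -0.065 and 0.065 m and y of cast3 in the frame of block between -0.097 and 0.097 m and z of cast3 in the frame of block between 0.01 and 0.045 m) or (contact force between the fingers and cast4 above 1 N and x of cast4 in the frame of block between -0.065 and 0.065 m and y of cast4 in the frame of block between -0.097 and 0.097 m and z of cast4 in the frame of block between 0.01 and 0.045 m) or (contact force between the fingers and cast5 above 1 N and x of cast5 in the frame of block between -0.065 and 0.065 m and y of cast5 in the frame of block between -0.097 and 0.097 m and z of cast5 in the frame of block between 0.01 and 0.045 m)).
It fails at once if the pan is struck or pressed hard (more than 25 N on it) (contact force between scale and anything else above 25 N).
It fails at once if a bystander (brush, hammer, pliers, spool, bowl, jar) is moved by more than 4 cm (distance of any of brush, hammer, pliers, spool, bowl, jar from where it was at the start of the episode above 0.04 m).
Of cast0, cast1, cast2, cast3, cast4, cast5 only 4 to 6 are there at a start; the rules pass over those that are not, and their reading is None.
Of weighed0, weighed1 only 1 to 2 are there at a start; the rules pass over those that are not, and their reading is None.
At some moment in a run one of hook, weighed0, weighed1 may be knocked a few centimetres aside while the robot is not near it.
It also fails if it takes over 210 s, if anything falls off the work surface, if the arm or the gripper's body presses on something with over 40 N, if the wrist force passes 120 N, or if a joint passes its speed limit or range.

## Working session

There is one attempt and no reset: what is moved stays moved. The work goes in short steps, Python scripts to look and compute and a tool call to move; the robot and the scene stay as the last step left them, time stands still between calls to the robot, and variables do not carry over. Pictures are saved under pics/ and viewed, about 12 in all and at most 16, crops included, and the job is handed in when it is done.

Besides the shell and the picture viewer there is one more tool, called after ">>>" as name(argument=value, ...), one argument or row to a line, values as JSON. send_rows: Moves the arm, as the interface text tells. Its arguments: {"type":"object","properties":{"commands":{"type":"array","items":{"type":"array","items":{"type":"array","items":{"type":"number"}}}},"fingers":{"type":"number"}},"required":["commands"]}

```bash
mkdir -p pics; cat > h.py <<'E'
from rig import *
import numpy as np, cv2
def snap(n,f=None):
    p=camera_params(n); im,d=snapshot(n)
    if f: cv2.imwrite('pics/'+f,im[:,:,::-1])
    np.savez('/tmp/%s.npz'%(f or n),im=im,d=d,mtx=p['mtx'],R=p['R'],t=p['t'])
    return im,d,p
def pts(d,p):
    h,w=d.shape;u,v=np.meshgrid(np.arange(w),np.arange(h))
    K=np.array(p['mtx']);c=np.stack([(u-K[0,2])/K[0,0]*d,(v-K[1,2])/K[1,1]*d,d],-1)
    return (c-np.array(p['t']))@np.array(p['R'])
E
python3 - <<'E'
from h import *
for n in ['scene','side','wrist']:
    im,d,p=snap(n,n+'0.png'); R=np.array(p['R']);print(n,(-R.T@np.array(p['t'])).round(),R.round(2).tolist(),p['mtx'][0][0])
s=read_state();print(s)
E
```

```text
scene [1186.  -51. 1262.] [[0.24, 0.97, 0.01], [0.83, -0.2, -0.52], [-0.5, 0.13, -0.86]] 421.15745089224316
side [ 260. -716.  658.] [[0.96, -0.28, -0.01], [-0.16, -0.52, -0.84], [0.23, 0.8, -0.55]] 367.85218417409504
wrist [650.  78. 384.] [[1.0, -0.0, -0.0], [0.0, -0.96, 0.28], [-0.0, -0.28, -0.96]] 306.61373032594906
{'t': 0.15, 'joints': array([ 0.01411412,  0.32161251, -0.07009404,  1.45140172,  0.02261134,
        1.3708099 , -0.05687916]), 'joint_velocities': array([-0.00026961, -0.00228788,  0.0001976 , -0.00231817,  0.00143288,
        0.00182066, -0.0018993 ]), 'joint_torque': array([ 2.16972071e-04, -4.91794288e+01, -4.04079035e-01, -3.12878716e+01,
       -6.39387709e-02,  4.04033612e-02,  9.90178205e-05]), 'eef_pos': array([ 6.49570976e+02, -5.45105651e-02,  2.18835477e+02]), 'tool_rot': array([-1.57089236e+00,  1.44170644e-03,  4.22536336e-05]), 'force': array([-0.73819631, -0.57631325,  0.68659795]), 'moment': array([ 0.00025738, -0.01340475, -0.02813672]), 'width': 87.03813424168915}
```

View pics/scene0.png

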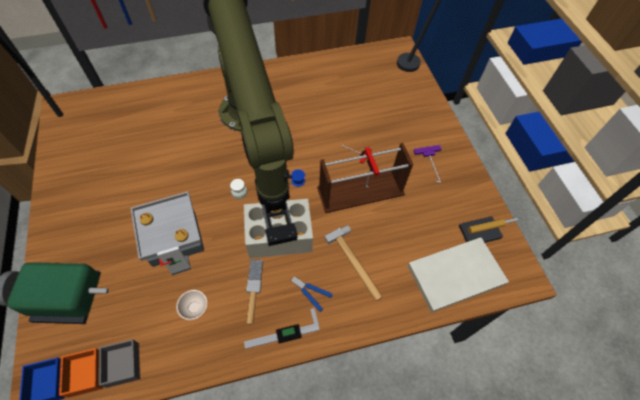

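View pics/side0.png

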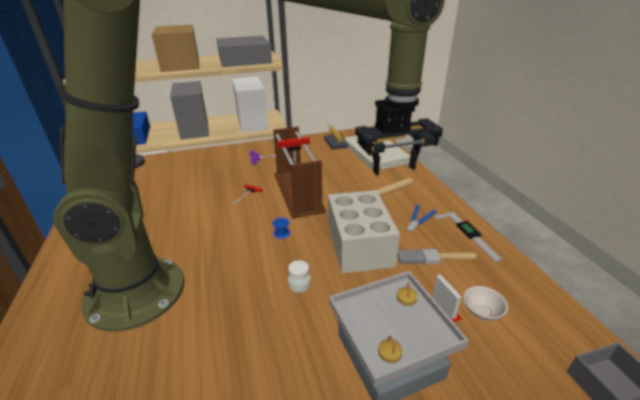

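The pan at left holds two castings (scene ~(147,218) and (181,236)), so three more are needed. The hook hangs in the rack at scene ~(371,160). The small red hook and the purple one on the bench are decoys. Next I'll measure.

```bash
cat > m.py <<'E'
from h import *
def load(f):
    z=np.load('/tmp/%s.npz'%f);return z['im'],z['d'],dict(mtx=z['mtx'],R=z['R'],t=z['t'])
def rect(P,m):
    q=P[m][:,:2].astype(np.float32)
    r=cv2.minAreaRect(q);return np.round(r[0],1),np.round(r[1],1),round(r[2],1),len(q)
E
python3 - <<'E'
from m import *
for n in ['scene0.png','side0.png']:
    im,d,p=load(n);P=pts(d,p);x,y,z=P[...,0],P[...,1],P[...,2]
    hsv=cv2.cvtColor(im,cv2.COLOR_RGB2HSV);H,S,V=[hsv[...,i].astype(int) for i in range(3)]
    ok=d>0
    def comps(name,m,mn=15):
        k,l,st,c=cv2.connectedComponentsWithStats(m.astype(np.uint8))
        for i in range(1,k):
            if st[i,4]>=mn:
                mm=l==i;print(n,name,rect(P,mm),'z',np.percentile(z[mm],[2,50,98]).round(1),'px',c[i].round())
    comps('red',ok&((H<6)|(H>174))&(S>170)&(V>80))
    comps('blocktop',ok&(abs(z-105)<4)&(S<60)&(x>400)&(x<900)&(V>100),100)
    comps('pan',ok&(z>95)&(z<125)&(S<60)&(y<-80)&(x>300),100)
    comps('brass',ok&(H>12)&(H<30)&(S>130)&(z>85)&(z<180)&(x>400)&(y<-50),15)
    comps('rail',ok&(abs(z-163)<7)&(S<70)&(y>60)&(x>400)&(x<900),15)
    comps('rackend',ok&(abs(z-177)<4)&(S>70)&(H>3)&(x<900)&(x>300),15)
E
```

```text
scene0.png red (array([409.5, 366.9]), array([ 50.3, 232.6]), 66.1, 159) z [ 12.9 185.9 190.6] px [371. 161.]
scene0.png red (array([347.8, 369.5]), array([18. , 17.7]), 66.6, 19) z [ 0.1 11.  19.6] px [362. 160.]
scene0.png blocktop (array([ 499.3, -328.6]), array([166.7, 170.4]), 5.5, 758) z [101.1 102.5 106.6] px [168. 226.]
scene0.png blocktop (array([580.8,  84.1]), array([ 65.1, 143.9]), 89.3, 369) z [101.3 105.3 108.6] px [302. 217.]
scene0.png blocktop (array([563.4, -58.9]), array([ 65.6, 143.6]), 82.6, 435) z [101.3 105.  108.7] px [253. 224.]
scene0.png blocktop (array([ 485.8, -397.3]), array([122.7,  38.2]), 6.2, 150) z [101.1 102.7 107.9] px [140. 226.]
scene0.png pan (array([ 503.7, -327.3]), array([185.1, 181.9]), 5.4, 2920) z [ 96.5 101.4 118.3] px [165. 225.]
scene0.png pan (array([562.6, -86.3]), array([ 18. , 137.1]), 87.3, 157) z [ 96.  105.1 110.8] px [247. 231.]
scene0.png pan (array([ 587.7, -784.6]), array([26. , 85.8]), 74.9, 270) z [ 95.9 109.4 122.3] px [  5. 283.]
scene0.png brass (array([ 476.2, -383.6]), array([33.8, 33.6]), 78.5, 101) z [110.  117.  13
[... 2177 characters left out ...]
.8, 20) z [158.  163.5 165.7] px [297. 133.]
side0.png rail (array([436.6, 426.1]), array([13.2, 54.8]), 0.6, 19) z [157.  163.2 165.7] px [277. 136.]
side0.png rail (array([503.3, 276.9]), array([  6.3, 114.4]), 0.3, 43) z [160.8 164.1 166.1] px [309. 153.]
side0.png rail (array([434.8, 275.7]), array([108.6,   7.5]), 89.7, 47) z [160.8 163.8 166.2] px [287. 156.]
side0.png rackend (array([ 474.3, 1534.4]), array([347.2, 388.3]), 0.1, 307) z [173.6 176.3 179.3] px [254.  64.]
side0.png rackend (array([465.7, 454.6]), array([84.1, 13.9]), 0.1, 64) z [173.3 177.1 180. ] px [284. 129.]
side0.png rackend (array([470.5, 186.3]), array([88.4, 14.3]), 2.3, 105) z [173.3 177.7 179.8] px [306. 163.]
```

View pics/wrist0.png

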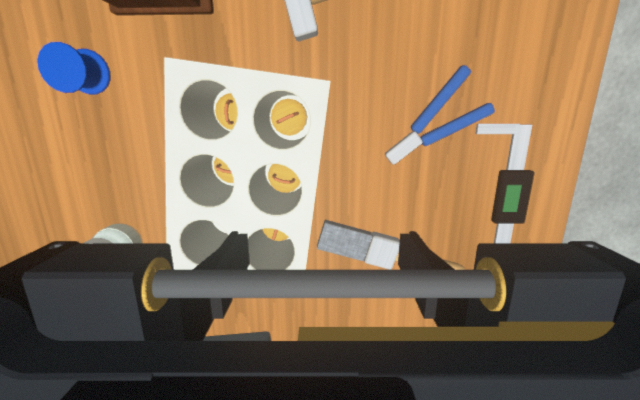

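>>> send_rows(
  commands=[
    [[0,-40,0,0,0,0],[0,-40,0,0,0,0],[-20,0,40,0,0,0],[-20,0,40,0,0,0],[-20,0,40,0,0,0],[-20,0,40,0,0,0],[-20,0,40,0,0,0],[0,0,40,0,0,0]],
  ],
  fingers=1,
)

```text
t: 0.95
eef_pos: [547.5, 242.1, 300.4]
tool_rot: [-1.571, 0.0, 0.002]
force: [0.8, 0.2, -0.1]
width: 87.1
```

>>> send_rows(
  commands=[
    [[0,0,40,0,-8,0],[0,0,30,0,-8,0],[0,0,0,0,-8,0],[0,0,0,0,-8,0],[0,0,0,0,-8,0],[0,0,0,0,-8,0],[0,0,0,0,-8,0],[0,0,0,0,-8,0]],
  ],
)

```text
t: 1.75
eef_pos: [545.7, 309.6, 299.2]
tool_rot: [-1.57, 0.001, 1.123]
force: [-0.5, -0.4, 0.9]
width: 87.5
```

>>> send_rows(
  commands=[
    [[0,0,0,0,-8,0],[0,0,0,0,-8,0],[0,0,0,0,-8,0],[0,0,0,0,-2,0],[0,0,0,0,0,0],[0,0,0,0,0,0]],
  ],
)

```text
t: 2.35
eef_pos: [545.8, 309.6, 299.4]
tool_rot: [-1.57, 0.0, 1.57]
force: [-0.8, -0.0, -0.0]
width: 87.1
```

```bash
python3 - <<'E'
from m import *
s=read_state();print(s['eef_pos'],s['tool_rot'],s['joints'].round(2))
im,d,p=snap('wrist','w1.png');P=pts(d,p);z=P[...,2]
hsv=cv2.cvtColor(im,cv2.COLOR_RGB2HSV);H,S,V=[hsv[...,i].astype(int) for i in range(3)]
m=(d>0)&((H<6)|(H>174))&(S>150)&(z>180)
print(m.sum(),rect(P,m),np.percentile(z[m],[2,50,98]))
im2,d2,p2=snap('scene');P2=pts(d2,p2);z=P2[...,2]
m=(d>0)&(abs(z-163)<6)&(S<80);
im3,d3,p3=snap('side','side1.png')
cv2.imwrite('pics/c1.png',np.hstack([cv2.resize(im[:,:,::-1],(480,300)),cv2.resize(im3[110:210,240:340,::-1],(300,300),interpolation=cv2.INTER_CUBIC)]))
E
```

```text
[545.76798709 309.55116618 299.37282958] [-1.57045580e+00  2.94685164e-04  1.56965145e+00] [-0.21  0.28 -0.44  1.37  0.12  1.52  0.93]
1905 (array([472.1, 340.3]), array([102.9,  14.2]), 0.6, 1905) [183.29674332 187.00372002 188.58392938]
```

View pics/c1.png

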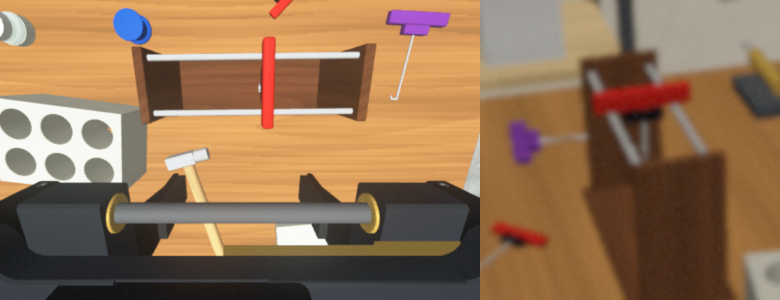

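```bash
python3 - <<'E'
from m import *
im,d,p=load('w1.png');P=pts(d,p);x,y,z=[P[...,i] for i in range(3)]
m=(d>0)&(z>20)&(z<150)&(x>445)&(x<500)&(y>300)&(y<375)
v,u=np.nonzero(m)
for a,b in zip(v,u): print(a,b,P[a,b].round(),im[a,b],end=' | ')
cv2.imwrite('pics/c2.png',cv2.resize(im[85:150,310:390,::-1],None,fx=8,fy=8,interpolation=cv2.INTER_CUBIC))
E
```

```text
111 346 [471. 339.  53.] [145 129 123] | 111 347 [471. 339.  70.] [116  95  86] | 112 345 [472. 338.  45.] [155 143 136] | 112 346 [472. 338.  64.] [139 130 124] | 112 347 [472. 339.  79.] [115  99  92] | 113 345 [473. 339.  43.] [185 178 172] | 113 346 [473. 339.  61.] [152 146 143] | 113 347 [473. 339.  80.] [119 106  99] | 114 345 [475. 339.  38.] [223 221 216] | 114 346 [475. 340.  37.] [197 197 195] | 114 347 [475. 342.  38.] [144 135 129] | 115 345 [476. 339.  38.] [230 228 226] | 115 346 [476. 340.  37.] [219 219 221] | 115 347 [476. 342.  37.] [160 152 147] | 116 345 [477. 339.  38.] [231 228 227] | 116 346 [477. 340.  38.] [222 222 224] | 116 347 [477. 342.  38.] [162 152 148] | 117 345 [479. 339.  36.] [230 228 226] | 117 346 [479. 340.  39.] [221 221 222] | 117 347 [479. 342.  37.] [161 153 149] | 118 345 [480. 339.  38.] [230 226 225] | 118 346 [480. 340.  38.] [218 218 218] | 118 347 [480. 342.  37.] [161 150 148] | 119 345 [481. 339.  37.] [214 209 204] | 119 346 [481. 340.  39.] [198 194 191] | 119 347 [481. 342.  38.] [145 135 128] | 120 345 [483. 339.  41.] [202 195 188] | 120 346 [482. 340.  42.] [195 191 186] | 120 347 [483. 342.  41.] [141 131 124] | 121 345 [484. 339.  43.] [220 212 207] | 121 346 [484. 340.  43.] [219 217 216] | 122 345 [485. 339.  42.] [190 170 159] | 122 346 [485. 340.  43.] [207 199 196] | 122 347 [485. 342.  43.] [152 141 134] | 123 346 [486. 340.  41.] [143 115 101] |
```

View pics/c2.png

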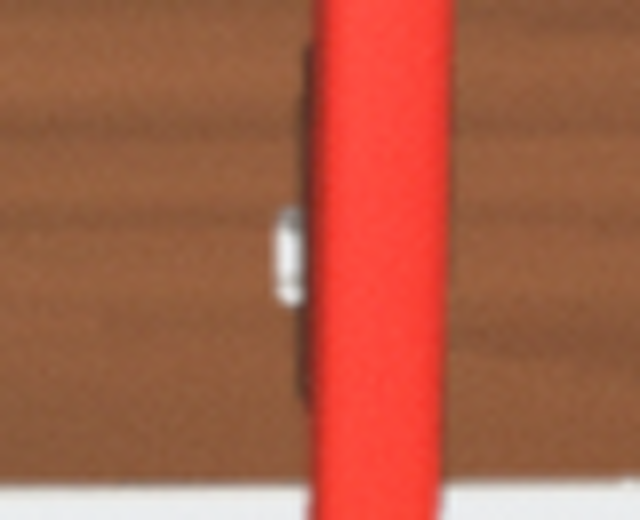

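The foot runs from x≈472 to 486, so the hook points to world +x. Before I grasp it, I'll take a clean look into the bores.

>>> send_rows(
  commands=[
    [[-38,0,-13,0,0,0],[-38,0,-13,0,0,0],[-38,0,-13,0,0,0],[-38,0,-13,0,0,0],[-38,0,-13,0,0,0],[-38,0,-13,0,0,0],[-38,37,-13,0,0,0],[-36,37,-11,0,0,0]],
  ],
)

```text
t: 3.3
eef_pos: [647.6, 11.1, 231.5]
tool_rot: [-1.575, 0.0, 1.57]
force: [0.3, -0.1, -0.2]
width: 87.1
```

>>> send_rows(
  commands=[
    [[0,0,0,0,0,0],[0,0,0,0,0,0],[0,0,0,0,0,0]],
  ],
)

```text
t: 3.6
eef_pos: [646.5, 14.7, 232.0]
tool_rot: [-1.572, -0.001, 1.573]
force: [0.0, -0.0, 0.5]
width: 87.0
```

```bash
python3 - <<'E'
from m import *
s=read_state();print(s['eef_pos'],s['tool_rot'],s['joints'].round(2))
im,d,p=snap('wrist','w2.png');P=pts(d,p);x,y,z=[P[...,i] for i in range(3)]
hsv=cv2.cvtColor(im,cv2.COLOR_RGB2HSV);H,S,V=[hsv[...,i].astype(int) for i in range(3)]
m=(d>0)&(abs(z-105)<3)&(S<60)&(x>450)&(x<680)&(y>-130)&(y<140); m[235:]=0
print('block',rect(P,m),np.median(z[m]))
im3=cv2.resize(im[0:240,100:540,::-1],None,fx=1.8,fy=1.8,interpolation=cv2.INTER_CUBIC)
cv2.imwrite('pics/c3.png',im3)
c=np.array([569.8,8.2]);a=np.radians(-7.6)
for bx in(-32,32):
  for by in(-64,0,64):
    q=c+np.array([[np.cos(a),-np.sin(a)],[np.sin(a),np.cos(a)]])@[bx,by]
    n=(d>0)&(np.hypot(x-q[0],y-q[1])<24)
    t=n&(z>45)&(z<66); k=n&(abs(z-38)<3)&(S>120)
    print(bx,by,q.round(1),'bail',t.sum(),'disc',k.sum(), P[t][:,:3].mean(0).round(1) if t.sum() else '', P[k].mean(0).round(1) if k.sum() else '')
    if t.sum()>5: print('   ',rect(P,t), np.percentile(z[t],[5,50,95]).round(1))
E
```

```text
[646.54573094  14.72290456 231.9574928 ] [-1.57249215e+00 -1.26280635e-03  1.57259062e+00] [ 0.15  0.32 -0.27  1.44  0.08  1.39  1.45]
block (array([572.5,   9.4]), array([204.7, 140.6]), 82.3, 21462) 105.30354016836601
-32 -64 [529.6 -51. ] bail 278 disc 0 [516.3 -62.9  56. ] 
    (array([517.3, -58.7]), array([15.2, 45.6]), 31.3, 278) [45.9 55.8 65.2]
-32 0 [538.1  12.4] bail 248 disc 767 [528.9   9.1  56.2] [542.6  14.9  37.7]
    (array([531.3,   8.1]), array([30.8, 38.8]), 61.5, 248) [46.8 57.5 64.1]
-32 64 [546.5  75.9] bail 193 disc 653 [537.5  79.4  56.2] [549.6  76.8  37.8]
    (array([538.7,  79.6]), array([29.8, 28.8]), 81.8, 193) [47.  57.2 64.3]
32 -64 [593.1 -59.5] bail 203 disc 543 [588.7 -70.7  56.4] [594.3 -60.6  37.8]
    (array([585.5, -65.3]), array([27.4, 36.4]), 2.1, 203) [46.8 57.5 64.7]
32 0 [601.5   4. ] bail 96 disc 658 [602.3  -1.5  56.9] [603.7   3.4  37.7]
    (array([601.6,  -6.8]), array([24.9, 24.9]), 75.4, 96) [48.9 57.9 63.3]
32 64 [610.   67.4] bail 80 disc 580 [608.   70.4  56.6] [611.6  70.1  37.9]
    (array([604.5,  72.3]), array([18.7, 31.1]), 66.7, 80) [48.5 58.  61.2]
```

View pics/c3.png

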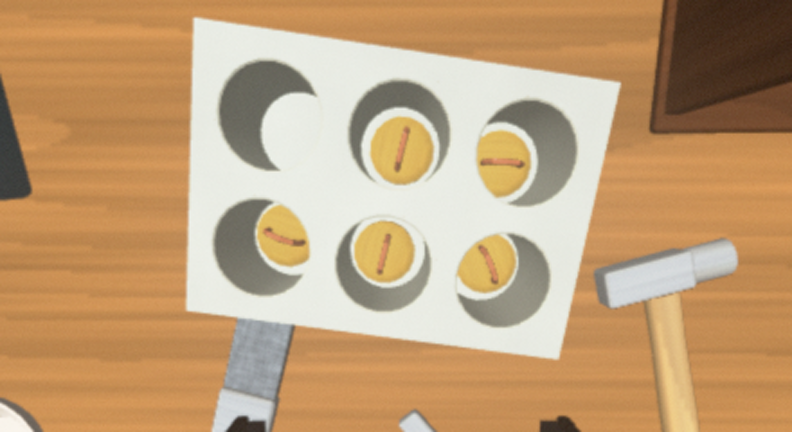

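```bash
cat > bail.py <<'E'
from m import *
def bails(f,zr=(40,66),cs=None):
    im,d,p=load(f);P=pts(d,p);x,y,z=[P[...,i] for i in range(3)]
    hsv=cv2.cvtColor(im,cv2.COLOR_RGB2HSV);H,S,V=[hsv[...,i].astype(int) for i in range(3)]
    for name,q in cs:
        n=(d>0)&(np.hypot(x-q[0],y-q[1])<25)&(S>100)
        t=n&(H<15)&(z>zr[0]+4)&(z<zr[1]); k=n&(abs(z-zr[0]+2)<2.5)&(H>=15)
        if t.sum()<8: print(name,'none',t.sum());continue
        l=cv2.fitLine(P[t][:,:2].astype(np.float32),cv2.DIST_L1,0,.01,.01).ravel()
        s=(P[t][:,:2]-l[2:])@l[:2]; e=np.percentile(s,[1,99]); mid=l[2:]+l[:2]*e.mean()
        (c,r)=cv2.minEnclosingCircle(P[k][:,:2].astype(np.float32)) if k.sum()>5 else ((0,0),0)
        v,u=np.nonzero(t)
        print(name,'bail mid',mid.round(1),'ang',np.degrees(np.arctan2(l[1],l[0])).round(1),'len',np.ptp(e).round(1),'n',t.sum(),'z',np.percentile(z[t],[5,95]).round(),'disc',np.round(c,1),round(r,1),k.sum(),'px',u.mean().round(),v.mean().round())
E
python3 - <<'E'
from bail import *
c=np.array([572.5,9.4]);a=np.radians(-7.7);R=np.array([[np.cos(a),-np.sin(a)],[np.sin(a),np.cos(a)]])
cs=[((bx,by),c+R@[bx,by]) for bx in(-32,32) for by in(-64,0,64)]
for n,q in cs: print(n,q.round(1))
bails('w2.png',cs=cs)
E
```

```text
(-32, -64) [532.2 -49.7]
(-32, 0) [540.8  13.7]
(-32, 64) [549.4  77.1]
(32, -64) [595.6 -58.3]
(32, 0) [604.2   5.1]
(32, 64) [612.8  68.5]
(-32, -64) none 0
(-32, 0) bail mid [542.5  14.5] ang -13.8 len 22.9 n 62 z [51. 61.] disc [542.5  15.2] 18.2 721 px 323.0 82.0
(-32, 64) bail mid [549.9  73.9] ang 85.8 len 21.6 n 62 z [52. 61.] disc [550.   75.6] 18.2 638 px 379.0 89.0
(32, -64) bail mid [593.6 -57.9] ang 69.7 len 22.8 n 58 z [50. 61.] disc [595. -60.] 17.8 526 px 256.0 132.0
(32, 0) bail mid [603.6   3.4] ang -14.2 len 22.8 n 54 z [50. 61.] disc [603.2   3. ] 18.7 606 px 313.0 140.0
(32, 64) bail mid [609.7  68.7] ang 23.1 len 22.0 n 54 z [50. 61.] disc [610.9  69.4] 18.6 558 px 372.0 146.0
```

>>> send_rows(
  commands=[
    [[0,-35,0,0,0,0],[0,-33,0,0,0,0],[33,0,18,0,0,0],[33,0,18,0,0,0],[33,0,18,0,0,0],[33,0,18,0,0,0],[33,0,18,0,0,0],[33,0,18,0,0,0]],
  ],
)

```text
t: 4.45
eef_pos: [536.8, 214.1, 300.6]
tool_rot: [-1.574, -0.001, 1.574]
force: [-0.0, -0.9, -0.3]
width: 87.1
```

>>> send_rows(
  commands=[
    [[33,0,18,0,0,0],[33,0,18,0,0,0],[33,0,18,0,0,0],[28,0,12,0,0,0],[0,0,0,0,0,0],[0,0,0,0,0,0],[0,0,0,0,0,0],[0,0,0,0,0,0]],
  ],
)

```text
t: 5.25
eef_pos: [473.0, 336.7, 299.1]
tool_rot: [-1.572, 0.0, 1.569]
force: [-0.4, -0.8, 0.1]
width: 87.0
```

```bash
python3 - <<'E'
from m import *
s=read_state();print(s['eef_pos'],s['tool_rot'],s['joints'].round(2))
im,d,p=snap('wrist','w3.png');P=pts(d,p);z=P[...,2]
hsv=cv2.cvtColor(im,cv2.COLOR_RGB2HSV);H,S,V=[hsv[...,i].astype(int) for i in range(3)]
m=(d>0)&((H<6)|(H>174))&(S>150)&(z>180)
print(m.sum(),rect(P,m) if m.sum()>5 else '')
im2,d2,p2=snap('scene','s3.png');P=pts(d2,p2);z=P[...,2]
hsv=cv2.cvtColor(im2,cv2.COLOR_RGB2HSV);H,S,V=[hsv[...,i].astype(int) for i in range(3)]
m=(d2>0)&((H<6)|(H>174))&(S>150)&(z>180)&(z<195);print(m.sum(),rect(P,m) if m.sum()>5 else '')
E
```

```text
[472.95224026 336.7446295  299.0751543 ] [-1.57168747e+00  2.66755463e-04  1.56886957e+00] [-0.23  0.18 -0.5   1.49  0.09  1.5   0.84]
1470 (array([471.8, 340.2]), array([102.8,  13.9]), 0.4, 1470)
129 (array([  3.8, -56.9]), array([1314.8,   68.6]), 40.2, 129)
```

>>> send_rows(
  commands=[
    [[3.5,20,1,0,0,0],[0,25,0,0,0,0],[0,25,0,0,0,0],[0,25,0,0,0,0],[0,15,0,0,0,0],[0,10,0,0,0,0],[0,0,0,0,0,0],[0,0,0,0,0,0]],
  ],
)

```text
t: 6.15
eef_pos: [471.7, 341.6, 179.7]
tool_rot: [-1.572, -0.001, 1.571]
force: [-0.7, -0.5, -0.9]
width: 87.1
```

>>> send_rows(
  commands=[
    [[0,0,0,0,0,0],[0,0,0,0,0,0],[0,0,0,0,0,0],[0,0,0,0,0,0],[0,0,0,0,0,0],[0,0,0,0,0,0],[0,0,0,0,0,0],[0,0,0,0,0,0]],
  ],
  fingers=0,
)

```text
t: 6.95
eef_pos: [471.1, 341.3, 178.7]
tool_rot: [-1.571, 0.0, 1.571]
force: [0.4, 0.5, -0.1]
width: 31.1
```

>>> send_rows(
  commands=[
    [[0,0,0,0,0,0],[0,0,0,0,0,0],[0,0,0,0,0,0],[0,0,0,0,0,0],[0,0,0,0,0,0],[0,0,0,0,0,0]],
  ],
)

```text
t: 7.55
eef_pos: [471.1, 341.2, 178.7]
tool_rot: [-1.571, 0.0, 1.571]
force: [-0.8, -0.2, -0.6]
width: 13.5
```

>>> send_rows(
  commands=[
    [[0,-10,0,0,0,0],[0,-20,0,0,0,0],[0,-25,0,0,0,0],[0,-25,0,0,0,0],[0,-25,0,0,0,0],[0,-25,0,0,0,0],[0,-25,0,0,0,0],[0,-25,0,0,0,0]],
  ],
)

```text
t: 8.35
eef_pos: [470.9, 341.3, 360.5]
tool_rot: [-1.571, -0.0, 1.571]
force: [0.0, 0.5, -1.5]
width: 13.3
```

>>> send_rows(
  commands=[
    [[0,-10,0,0,0,0],[0,0,0,0,0,0],[0,0,0,0,0,0]],
  ],
)

```text
t: 8.65
eef_pos: [470.9, 341.1, 367.7]
tool_rot: [-1.57, 0.001, 1.571]
force: [-0.3, -0.3, -1.3]
width: 13.3
```

```bash
python3 - <<'E'
from m import *
s=read_state();print(s['eef_pos'],s['tool_rot'],s['joints'].round(2),s['width'])
im,d,p=snap('wrist','w4.png')
im2,d2,p2=snap('side','s4.png')
cv2.imwrite('pics/c4.png',np.hstack([cv2.resize(im[:,:,::-1],(480,300)),cv2.resize(im2[50:200,220:370,::-1],(300,300),interpolation=cv2.INTER_CUBIC)]))
E
```

```text
[470.89110971 341.13468785 367.7038453 ] [-1.56975188e+00  7.78885886e-04  1.57096600e+00] [-0.24  0.18 -0.51  1.35  0.09  1.63  0.83] 13.305290894843619
```

View pics/c4.png

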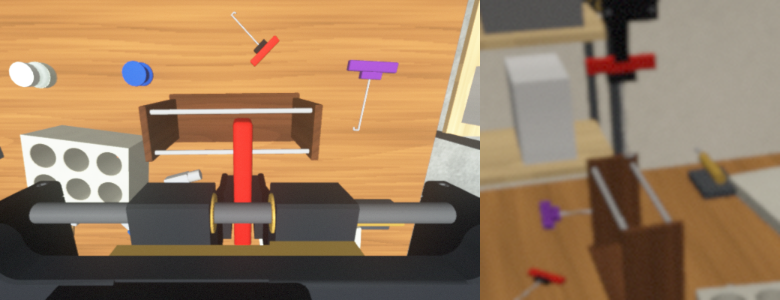

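>>> send_rows(
  commands=[
    [[-35,0,-7,0,0,0],[-38,0,-8,0,0,0],[-38,0,-8,0,0,0],[-38,0,-8,0,0,0],[-38,0,-8,0,0,0],[-38,0,-9,0,0,0],[-38,0,-10,0,4,0],[0,25,0,0,0,0]],
  ],
)

```text
t: 9.55
eef_pos: [531.7, 70.6, 345.0]
tool_rot: [-1.576, 0.003, 1.488]
force: [1.0, -0.2, -1.1]
width: 13.8
```

>>> send_rows(
  commands=[
    [[0,25,0,0,0,0],[0,25,0,0,0,0],[0,24,0,0,0,0],[0,0,0,0,0,0],[0,0,0,0,0,0],[0,0,0,0,0,0]],
  ],
)

```text
t: 10.15
eef_pos: [529.8, 78.5, 271.0]
tool_rot: [-1.573, -0.0, 1.501]
force: [0.1, 0.6, 0.2]
width: 13.2
```

```bash
python3 - <<'E'
from m import *
s=read_state();print(s['eef_pos'],s['tool_rot'],s['joints'].round(2),s['width'])
for n in('wrist','side','scene'): snap(n,n+'5.png')
im,d,p=load('wrist5.png');im2,_,p2=load('side5.png');im3,_,p3=load('scene5.png')
# expected hook origin projections
t=s['eef_pos'];yaw=s['tool_rot'][2]-np.pi/2+.007;hx=np.array([np.cos(yaw),np.sin(yaw),0])
o=t+hx*1+np.array([0,0,-142.7])
for n,q in(('wrist',p),('side',p2),('scene',p3)):
    for X in(o,o+[0,0,110],o+hx*14+[0,0,7]):
        c=q['R']@X+q['t'];c=q['mtx']@c;print(n,(c[:2]/c[2]).round(1))
c=p2['mtx']@(p2['R']@o+p2['t']);u,v=(c[:2]/c[2]).astype(int)
c=p3['mtx']@(p3['R']@o+p3['t']);u3,v3=(c[:2]/c[2]).astype(int);print(u,v,u3,v3)
f=lambda im,u,v:cv2.resize(im[v-40:v+30,u-35:u+35,::-1],(400,400),interpolation=cv2.INTER_CUBIC)
cv2.imwrite('pics/c5.png',np.hstack([f(im2,u,v),f(im3,u3,v3)]))
E
```

```text
[529.78104167  78.46483363 271.03563329] [-1.57267065e+00 -3.66893081e-04  1.50112241e+00] [ 0.08  0.07 -0.29  1.65  0.02  1.43  1.29] 13.17242452765792
wrist [323.  187.5]
wrist [322.9 226.7]
wrist [323.1 202.4]
side [337.7 193.7]
side [338.3 156.9]
side [342.8 190.8]
scene [295.9 201.1]
scene [295.1 181.9]
scene [296.6 203.8]
337 193 295 201
```

View pics/c5.png

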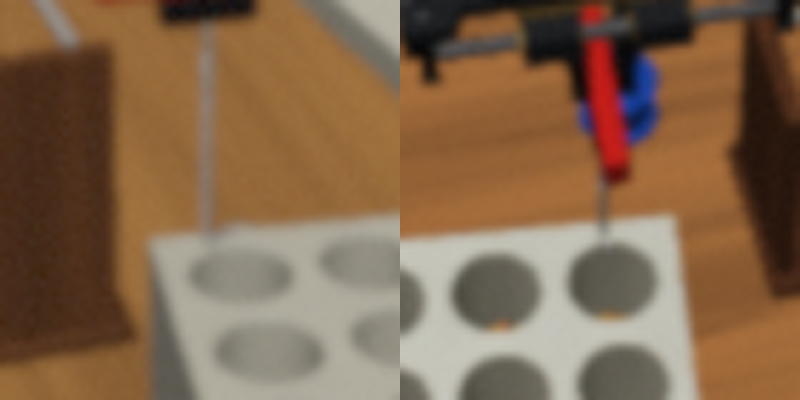

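>>> send_rows(
  commands=[
    [[-2.5,10,1,0,0,0],[0,15,0,0,0,0],[0,15,0,0,0,0],[0,15,0,0,0,0],[0,0,0,0,0,0],[0,0,0,0,0,0],[0,0,0,0,0,0]],
  ],
)

```text
t: 11.0
eef_pos: [528.4, 76.0, 215.3]
tool_rot: [-1.572, -0.0, 1.501]
force: [-0.9, -0.3, -1.0]
width: 13.4
```

```bash
python3 - <<'E'
from m import *
s=read_state();print(s['eef_pos'],s['tool_rot'],s['force'])
im,d,p=snap('wrist','w6.png');im3,_,_=snap('scene','s6.png')
cv2.imwrite('pics/c6.png',np.hstack([cv2.resize(im[60:260,200:460,::-1],(520,400),interpolation=cv2.INTER_CUBIC),cv2.resize(im3[170:240,260:310,::-1],(280,400),interpolation=cv2.INTER_CUBIC)]))
E
```

```text
[528.43843383  76.03115376 215.31603833] [-1.57190265e+00 -2.20691643e-04  1.50113563e+00] [-0.90166802 -0.33377133 -0.97924452]
```

View pics/c6.png

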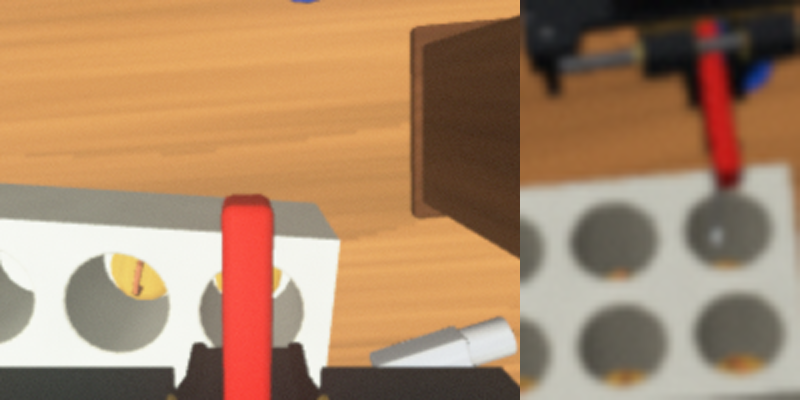

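>>> send_rows(
  commands=[
    [[0,10,0,0,0,0],[0,10,0,0,0,0],[0,9,0,0,0,0],[0,0,0,0,0,0],[0,0,0,0,0,0],[0,0,0,0,0,0]],
  ],
)

```text
t: 11.7
eef_pos: [528.3, 75.9, 186.0]
tool_rot: [-1.571, -0.0, 1.501]
force: [0.7, -0.3, -0.8]
width: 13.6
```

>>> send_rows(
  commands=[
    [[0,0,-4,0,0,0],[0,0,-4,0,0,0],[0,0,-4,0,0,0],[0,0,-3,0,0,0],[0,0,0,0,0,0],[0,0,0,0,0,0]],
  ],
)

```text
t: 12.3
eef_pos: [542.9, 74.9, 185.6]
tool_rot: [-1.57, -0.0, 1.501]
force: [-0.5, -0.7, -0.4]
width: 13.3
```

>>> send_rows(
  commands=[
    [[0,-5,0,0,0,0],[0,-5,0,0,0,0],[0,-5,0,0,0,0],[0,-5,0,0,0,0],[0,-5,0,0,0,0],[0,0,0,0,0,0],[0,0,0,0,0,0]],
  ],
)

```text
t: 13.0
eef_pos: [542.9, 74.8, 210.8]
tool_rot: [-1.571, 0.0, 1.501]
force: [0.2, -0.2, -3.4]
width: 13.4
```

```bash
python3 - <<'E'
from m import *
s=read_state();print(s['eef_pos'],s['tool_rot'],s['force'])
im,d,p=snap('wrist','w7.png');P=pts(d,p);x,y,z=[P[...,i] for i in range(3)]
hsv=cv2.cvtColor(im,cv2.COLOR_RGB2HSV);H,S=hsv[...,0],hsv[...,1]
for n,q in(('A',(549,77)),('B',(541,14))):
    m=(d>0)&(np.hypot(x-q[0],y-q[1])<25)&(S>120)&(H>=15)&(H<32)&(z>25)&(z<110);print(n,m.sum(),np.percentile(z[m],[5,25,50,75,95]).round(1))
E
```

```text
[542.93411957  74.84600143 210.77268966] [-1.57095825e+00  3.71175368e-05  1.50106097e+00] [ 0.19040318 -0.15567906 -3.3696499 ]
A 109 [46.7 48.7 51.  52.1 53.8]
B 439 [34.4 36.6 38.  38.7 40.1]
```

Casting A hangs on the hook: its disc is at z≈51, and the others are at 38. I'll raise it and carry it to the pan.

>>> send_rows(
  commands=[
    [[0,-8,0,0,0,0],[0,-15,0,0,0,0],[0,-15,0,0,0,0],[0,-15,0,0,0,0],[0,-15,0,0,0,0],[0,-15,0,0,0,0],[0,-15,0,0,0,0],[0,-7,0,0,0,0]],
  ],
)

```text
t: 13.85
eef_pos: [543.6, 75.0, 318.0]
tool_rot: [-1.573, -0.0, 1.501]
force: [-0.1, -0.4, -2.5]
width: 13.5
```

>>> send_rows(
  commands=[
    [[-10,0,0,0,0,0],[-20,0,5,0,0,0],[-30,0,6,0,0,0],[-30,0,6,0,0,0],[-30,0,6,0,0,0],[-30,0,6,0,0,0],[-30,0,6,0,0,0],[-30,0,6,0,0,0]],
  ],
)

```text
t: 14.65
eef_pos: [486.1, -133.8, 314.8]
tool_rot: [-1.569, 0.0, 1.5]
force: [-0.4, 1.2, -3.0]
width: 13.2
```

>>> send_rows(
  commands=[
    [[-30,0,6,0,0,0],[-30,0,6,0,0,0],[-30,0,6,0,0,0],[-30,0,5,0,0,0],[-25,0,0,0,0,0],[-15,0,0,0,0,0],[-6,0,0,0,0,0],[0,0,0,0,0,0]],
  ],
)

```text
t: 15.45
eef_pos: [452.7, -295.9, 315.2]
tool_rot: [-1.57, -0.001, 1.5]
force: [0.6, 0.9, -3.0]
width: 13.3
```

>>> send_rows(
  commands=[
    [[0,0,0,0,0,0],[0,0,0,0,0,0],[0,0,0,0,0,0],[0,0,0,0,0,0],[0,0,0,0,0,0]],
  ],
)

```text
t: 15.95
eef_pos: [453.0, -295.5, 315.8]
tool_rot: [-1.571, 0.0, 1.502]
force: [0.1, -0.0, -2.2]
width: 13.7
```

```bash
cat > pan.py <<'E'
from m import *
def pan(tag):
    for n in('scene','side'):
        im,d,p=snap(n,n+tag);P=pts(d,p);x,y,z=[P[...,i] for i in range(3)]
        hsv=cv2.cvtColor(im,cv2.COLOR_RGB2HSV);H,S,V=[hsv[...,i].astype(int) for i in range(3)]
        b=(d>0)&(x>395)&(x<610)&(y>-440)&(y<-215)
        m=b&(S<60)&(z>60)&(z<122);f=b&(S<60)&(z>65)&(z<107)
        zz=z[f];hh,e=np.histogram(zz,bins=np.arange(65,108,1));zf=np.median(zz[abs(zz-e[hh.argmax()]-.5)<2])
        print(n,'pan',rect(P,m),'floor',zf.round(1))
        k,l,st,c=cv2.connectedComponentsWithStats((b&(H>11)&(H<30)&(S>120)&(z>zf+6)).astype(np.uint8))
        for i in range(1,k):
            if st[i,4]>15:
                q=l==i;t=q&(abs(z-zf-18)<3)
                print('  brass',rect(P,t) if t.sum()>5 else '','z',np.percentile(z[q],[5,50,95]).round(1),'px',c[i].round())
E
python3 - <<'E'
from pan import *
s=read_state();print(s['eef_pos'],s['tool_rot'],s['force'],s['joints'].round(2))
pan('8.png')
a=load('scene8.png')[0][170:280,110:220,::-1];b=load('side8.png')[0][200:400,300:500,::-1]
cv2.imwrite('pics/c8.png',np.hstack([cv2.resize(a,(400,400)),cv2.resize(b,(400,400))]))
E
```

```text
[ 452.98740608 -295.47553178  315.83846078] [-1.57100190e+00  2.01945725e-06  1.50150623e+00] [ 0.093213   -0.04558089 -2.21360016] [ 0.46  0.06  0.07  1.57 -0.    1.51  2.03]
scene pan (array([ 512.3, -326.3]), array([201.8, 181. ]), 5.7, 2794) floor 100.5
  brass  z [437.5 554.2 621.5] px [138. 108.]
  brass  z [584.5 609.1 630.4] px [ 97. 100.]
  brass  z [411.3 418.3 425.3] px [155. 140.]
  brass  z [419.6 434.1 452.1] px [146. 143.]
  brass  z [386.3 417.2 424.2] px [143. 155.]
  brass  z [294.8 329.8 401.9] px [159. 167.]
  brass  z [196.3 235.4 294.5] px [163. 187.]
  brass  z [148.7 156.4 171.7] px [170. 204.]
  brass (array([ 473. , -380.8]), array([33.6, 30.9]), 7.5, 70) z [111.  117.7 129. ] px [146. 219.]
  brass (array([ 555.5, -282.6]), array([28.8, 32.4]), 46.2, 64) z [111.9 117.3 135.4] px [181. 235.]
side pan (array([ 511.7, -327.5]), array([200.2, 182.2]), 5.8, 8090) floor 100.2
  brass  z [414.9 417.7 423.4] px [353. 164.]
  brass  z [394.1 402.4 409.6] px [345. 173.]
  brass  z [397.2 406.2 410.1] px [357. 189.]
  brass  z [404.7 414.1 421.1] px [423. 198.]
  brass (array([ 549.3, -286.5]), array([29. , 32.7]), 75.5, 158) z [108.5 117.  125.5] px [407. 296.]
  brass  z [147.1 155.9 161.5] px [366. 299.]
  brass (array([ 468. , -385.5]), array([32.2, 34. ]), 32.8, 251) z [110.1 117.4 129.8] px [390. 350.]
```

View pics/c8.png

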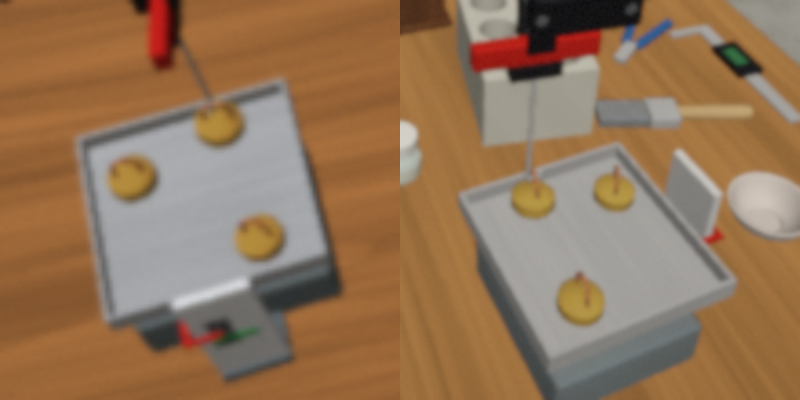

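>>> send_rows(
  commands=[
    [[6,10,0,0,0,0],[0,10,0,0,0,0],[0,8,0,0,0,0],[0,5,0,0,0,0],[0,3,0,0,0,0],[0,3,0,0,0,0],[0,3,0,0,0,0],[0,3,0,0,0,0]],
  ],
)

```text
t: 16.85
eef_pos: [453.6, -290.0, 271.1]
tool_rot: [-1.572, 0.0, 1.501]
force: [0.8, -0.1, -1.5]
width: 13.3
```

>>> send_rows(
  commands=[
    [[0,3,0,0,0,0],[0,3,0,0,0,0],[0,3,0,0,0,0],[0,2,0,0,0,0],[0,0,0,0,0,0],[0,0,0,0,0,0],[0,0,0,0,0,0],[0,0,0,0,0,0]],
  ],
)

```text
t: 17.65
eef_pos: [453.4, -289.9, 259.9]
tool_rot: [-1.571, 0.0, 1.501]
force: [-0.3, 0.5, -0.8]
width: 13.3
```

```bash
python3 - <<'E'
from pan import *
s=read_state();print(s['eef_pos'],s['tool_rot'],s['force'],s['joints'].round(2))
pan('9.png')
E
```

```text
[ 453.38699766 -289.88593403  259.90521929] [-1.57116872e+00  1.81448600e-04  1.50099247e+00] [-0.26047131  0.48083001 -0.81044542] [ 0.46  0.07  0.07  1.67 -0.    1.4   2.02]
scene pan (array([ 512.1, -326.3]), array([200.7, 181.2]), 6.0, 2759) floor 92.8
  brass  z [435.9 536.6 603.6] px [146. 114.]
  brass  z [604.9 618.  636.9] px [88. 98.]
  brass  z [344.9 360.2 375.9] px [165. 155.]
  brass  z [363.2 377.3 400.5] px [155. 156.]
  brass  z [336.2 361.5 368.3] px [151. 168.]
  brass  z [270.6 295.6 342.2] px [152. 179.]
  brass  z [235.3 270.6 280.5] px [167. 183.]
  brass (array([ 463.5, -291.5]), array([30.5, 33.1]), 41.7, 54) z [104.6 110.6 124.2] px [176. 210.]
  brass (array([ 476.7, -380.8]), array([33.8, 28.2]), 77.6, 61) z [103.4 110.8 125.4] px [147. 220.]
  brass (array([ 555.7, -281.7]), array([30.2, 32. ]), 11.4, 67) z [105.2 110.4 123.4] px [182. 236.]
side pan (array([ 511.9, -327.3]), array([200.8, 182. ]), 5.8, 8104) floor 93.1
  brass  z [424.3 430.  441. ] px [343. 155.]
  brass  z [414.1 424.  431.3] px [402. 173.]
  brass  z [378.2 388.3 398.2] px [396. 196.]
  brass  z [341.8 349.9 354.2] px [346. 201.]
  brass  z [341.9 349.6 354.4] px [354. 221.]
  brass  z [333.5 334.8 347.7] px [408. 242.]
  brass (array([ 550.7, -285.5]), array([28.6, 32.7]), 64.9, 156) z [101.6 110.  120.9] px [406. 298.]
  brass (array([ 454.8, -296.7]), array([25.9, 31.4]), 67.0, 137) z [101.9 109.2 112.6] px [363. 314.]
  brass (array([ 468.7, -385.6]), array([33.7, 33.1]), 8.8, 250) z [102.7 109.9 123. ] px [389. 353.]
```

>>> send_rows(
  commands=[
    [[0,0,5,0,0,0],[0,0,5,0,0,0],[0,0,5,0,0,0],[0,0,4,0,0,0],[0,-20,0,0,0,0],[0,-30,0,0,0,0],[0,-30,0,0,0,0],[0,-15,0,0,0,0]],
  ],
)

```text
t: 18.55
eef_pos: [434.7, -289.0, 357.7]
tool_rot: [-1.574, 0.002, 1.501]
force: [-0.0, -0.7, -0.2]
width: 13.3
```

>>> send_rows(
  commands=[
    [[41,0,-11,0,0,0],[41,0,-11,0,0,0],[41,0,-11,0,0,0],[41,0,-11,0,0,0],[41,0,-11,0,0,0],[41,0,-11,0,0,0],[41,0,-11,0,0,0],[41,0,-11,0,0,0]],
  ],
)

```text
t: 19.35
eef_pos: [545.0, 34.1, 354.3]
tool_rot: [-1.57, 0.0, 1.501]
force: [1.2, -0.4, -2.4]
width: 13.4
```

>>> send_rows(
  commands=[
    [[0,0,0,0,8,0],[0,0,0,0,8,0],[0,0,0,0,8,0],[0,0,0,0,8,0],[0,0,0,0,8,0],[0,0,0,0,8,0],[0,0,0,0,8,0],[0,0,0,0,8,0]],
  ],
)

```text
t: 20.15
eef_pos: [544.7, 32.4, 354.0]
tool_rot: [-1.571, 0.001, 0.378]
force: [0.1, -0.4, -0.8]
width: 13.3
```

>>> send_rows(
  commands=[
    [[0,0,0,0,8,0],[0,0,0,0,8,0],[0,0,0,0,8,0],[0,0,0,0,8,0],[0,0,0,0,4,0],[0,0,0,0,0,0],[0,0,0,0,0,0],[0,0,0,0,0,0]],
  ],
)

```text
t: 20.95
eef_pos: [544.9, 32.5, 354.5]
tool_rot: [-1.571, 0.0, -0.243]
force: [-0.0, -1.4, -0.6]
width: 13.2
```

```bash
cat > go.py <<'E'
from m import *
def go(x,y,yaw=None):
    s=read_state();t=s['eef_pos'];a=s['tool_rot'][2]
    dx,dy=x-t[0],y-t[1]
    print('pose',t.round(1),np.degrees(s['tool_rot']).round(2),'F',s['force'].round(1),'j7',s['joints'][6].round(2))
    print('tool x',round(dx*np.cos(a)+dy*np.sin(a),1),'tool z',round(-dx*np.sin(a)+dy*np.cos(a),1),'turn',None if yaw is None else round(np.degrees(a)-yaw,1))
E
python3 - <<'E'
from pan import *; from go import go
go(547.3,34.2,-14)
pan('10.png')
E
```

```text
pose [544.9  32.5 354.5] [-9.001e+01  1.000e-02 -1.393e+01] F [-0.  -1.4 -0.6] j7 -0.36
tool x 1.9 tool z 2.2 turn 0.1
scene pan (array([ 512.9, -326.6]), array([201.1, 181.2]), 5.9, 2770) floor 93.5
  brass (array([ 461.7, -291.2]), array([30.5, 31.8]), 23.4, 60) z [104.4 110.6 122.8] px [176. 210.]
  brass (array([ 473.8, -382.8]), array([30.3, 28. ]), 81.0, 58) z [104.7 109.8 124.7] px [147. 220.]
  brass (array([ 555.8, -281.2]), array([28.6, 30.9]), 16.9, 63) z [105.  111.3 124.8] px [181. 236.]
side pan (array([ 511.7, -327.5]), array([200. , 181.7]), 5.8, 8100) floor 92.9
  brass (array([ 549.6, -287.1]), array([30.8, 32.6]), 61.0, 161) z [101.1 109.9 119.1] px [406. 298.]
  brass (array([ 456.6, -295.2]), array([31. , 33.4]), 38.9, 186) z [101.7 109.9 118. ] px [363. 313.]
  brass (array([ 468.1, -385.6]), array([33.6, 33.2]), 42.2, 253) z [102.2 110.1 123.3] px [389. 353.]
```

Three castings are in the pan. Now casting B.

>>> send_rows(
  commands=[
    [[2,20,2,0,0,0],[0,30,0,0,0,0],[0,30,0,0,0,0],[0,15,0,0,0,0],[0,0,0,0,0,0],[0,0,0,0,0,0],[0,0,0,0,0,0]],
  ],
)

```text
t: 21.75
eef_pos: [548.5, 34.1, 261.7]
tool_rot: [-1.57, -0.003, -0.244]
force: [-0.3, 1.1, -0.5]
width: 13.2
```

```bash
python3 - <<'E'
from m import *; from go import go
go(547.3,34.2,-14)
im,d,p=snap('wrist','w11.png');im3,_,_=snap('scene','s11.png')
cv2.imwrite('pics/c11.png',np.hstack([cv2.resize(im[60:260,200:460,::-1],(520,400),interpolation=cv2.INTER_CUBIC),cv2.resize(im3[180:250,240:290,::-1],(280,400),interpolation=cv2.INTER_CUBIC)]))
E
```

```text
pose [548.5  34.1 261.7] [-89.94  -0.17 -14.  ] F [-0.3  1.1 -0.5] j7 -0.37
tool x -1.2 tool z -0.2 turn 0.0
```

View pics/c11.png

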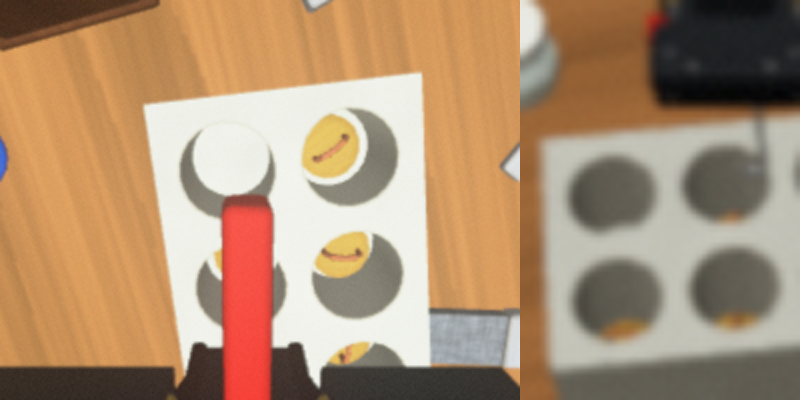

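>>> send_rows(
  commands=[
    [[-1,10,0,0,0,0],[0,15,0,0,0,0],[0,15,0,0,0,0],[0,6,0,0,0,0],[0,0,0,0,0,0],[0,0,0,0,0,0],[0,0,0,0,0,0]],
  ],
)

```text
t: 22.55
eef_pos: [546.9, 34.3, 214.4]
tool_rot: [-1.57, -0.001, -0.244]
force: [-0.2, -0.1, -1.1]
width: 13.4
```

```bash
python3 - <<'E'
from go import go
go(547.3,34.2,-14)
from bail import *
bails('w11.png',cs=[('C',(604.2,5.1)),('D',(612.8,68.5)),('B',(540.8,13.7))])
E
```

```text
pose [546.9  34.3 214.4] [-8.998e+01 -7.000e-02 -1.400e+01] F [-0.2 -0.1 -1.1] j7 -0.37
tool x 0.4 tool z -0.0 turn 0.0
C bail mid [603.8   4.1] ang -14.3 len 21.9 n 41 z [50. 61.] disc [605.    2.2] 17.2 317 px 371.0 188.0
D bail mid [610.3  69.5] ang 22.7 len 22.1 n 47 z [51. 61.] disc [611.7  68.9] 18.2 510 px 366.0 135.0
B none 0
```

>>> send_rows(
  commands=[
    [[0,10,0,0,0,0],[0,10,0,0,0,0],[0,8.5,0,0,0,0],[0,0,0,0,0,0],[0,0,0,0,0,0],[0,0,0,0,0,0]],
  ],
)

```text
t: 23.15
eef_pos: [546.7, 34.3, 185.5]
tool_rot: [-1.571, -0.001, -0.244]
force: [-0.5, -0.5, -1.6]
width: 13.6
```

>>> send_rows(
  commands=[
    [[0,0,-4,0,0,0],[0,0,-4,0,0,0],[0,0,-4,0,0,0],[0,0,-2,0,0,0],[0,0,0,0,0,0],[0,0,0,0,0,0]],
  ],
)

```text
t: 23.75
eef_pos: [543.1, 20.7, 185.3]
tool_rot: [-1.571, -0.0, -0.244]
force: [0.7, 0.3, -1.1]
width: 13.3
```

>>> send_rows(
  commands=[
    [[0,-5,0,0,0,0],[0,-5,0,0,0,0],[0,-5,0,0,0,0],[0,-5,0,0,0,0],[0,-5,0,0,0,0],[0,0,0,0,0,0],[0,0,0,0,0,0]],
  ],
)

```text
t: 24.45
eef_pos: [543.1, 20.7, 210.3]
tool_rot: [-1.571, -0.0, -0.244]
force: [0.2, 0.4, -2.4]
width: 13.5
```

```bash
python3 - <<'E'
from m import *; from go import go
go(504,-320)
im,d,p=snap('wrist','w12.png');P=pts(d,p);x,y,z=[P[...,i] for i in range(3)]
hsv=cv2.cvtColor(im,cv2.COLOR_RGB2HSV);H,S=hsv[...,0],hsv[...,1]
for n,q in(('B',(541,14)),('C',(604,5))):
    m=(d>0)&(np.hypot(x-q[0],y-q[1])<25)&(S>120)&(H>=15)&(H<32)&(z>25)&(z<110);print(n,m.sum(),np.percentile(z[m],[5,25,50,75,95]).round(1) if m.sum() else '')
E
```

```text
pose [543.1  20.7 210.3] [-9.0e+01 -1.0e-02 -1.4e+01] F [ 0.2  0.4 -2.4] j7 -0.35
tool x 44.5 tool z -340.0 turn None
B 105 [46.1 49.8 51.4 52.6 53.6]
C 471 [34.9 36.9 38.  38.7 40.6]
```

>>> send_rows(
  commands=[
    [[0,-8,0,0,0,0],[0,-15,0,0,0,0],[0,-15,0,0,0,0],[0,-15,0,0,0,0],[0,-15,0,0,0,0],[0,-15,0,0,0,0],[0,-15,0,0,0,0],[0,-7,0,0,0,0]],
  ],
)

```text
t: 25.3
eef_pos: [543.7, 20.8, 317.5]
tool_rot: [-1.57, -0.003, -0.244]
force: [-0.0, -0.6, -1.9]
width: 13.4
```

>>> send_rows(
  commands=[
    [[0,0,-10,0,0,0],[4,0,-20,0,0,0],[4,0,-30,0,0,0],[4,0,-30,0,0,0],[4,0,-30,0,0,0],[4,0,-30,0,0,0],[4,0,-30,0,0,0],[4,0,-30,0,0,0]],
  ],
)

```text
t: 26.1
eef_pos: [518.2, -191.9, 314.2]
tool_rot: [-1.571, 0.002, -0.245]
force: [-0.1, -0.6, -2.1]
width: 13.5
```

>>> send_rows(
  commands=[
    [[4,0,-30,0,0,0],[4,0,-30,0,0,0],[4,0,-30,0,0,0],[4,0,-20,0,0,0],[2,0,-14,0,0,0],[2,0,-6,0,0,0],[0,0,0,0,0,0],[0,0,0,0,0,0]],
  ],
)

```text
t: 26.9
eef_pos: [507.9, -319.4, 315.1]
tool_rot: [-1.57, 0.0, -0.243]
force: [0.3, -0.2, -3.3]
width: 13.5
```

>>> send_rows(
  commands=[
    [[0,0,0,0,0,0],[0,0,0,0,0,0],[0,0,0,0,0,0],[0,0,0,0,0,0]],
  ],
)

```text
t: 27.3
eef_pos: [507.5, -320.5, 315.4]
tool_rot: [-1.571, -0.0, -0.244]
force: [-0.8, -0.3, -3.1]
width: 13.5
```

```bash
python3 - <<'E'
from pan import *; from go import go
go(505.4,-320.5)
pan('13.png')
E
```

```text
pose [ 507.5 -320.5  315.4] [-9.000e+01 -2.000e-02 -1.397e+01] F [-0.8 -0.3 -3.1] j7 0.29
tool x -2.1 tool z -0.5 turn None
scene pan (array([ 512.9, -326.2]), array([200.4, 181.3]), 5.4, 2593) floor 93.5
  brass  z [400.9 571.7 652.5] px [130. 118.]
  brass  z [654.  666.1 672.9] px [ 63. 103.]
  brass  z [437.4 491.3 496.8] px [113. 161.]
  brass  z [394.7 402.7 409.3] px [150. 164.]
  brass  z [419.  430.3 435.5] px [127. 168.]
  brass  z [324.9 397.7 405.2] px [149. 178.]
  brass  z [402.9 419.5 425.3] px [121. 179.]
  brass  z [398.8 406.3 411.2] px [143. 183.]
  brass  z [387.2 392.  407.4] px [132. 202.]
  brass (array([ 464.4, -291.6]), array([30.5, 32.5]), 8.3, 56) z [105.1 111.1 124.1] px [176. 210.]
  brass  z [149.6 155.7 175.7] px [162. 218.]
  brass (array([ 475.8, -381.3]), array([34. , 27.2]), 85.1, 56) z [103.1 110.1 123.9] px [147. 220.]
  brass (array([ 556.3, -282. ]), array([32. , 33.2]), 3.5, 72) z [106.5 110.3 121.5] px [182. 236.]
side pan (array([ 511.7, -327.4]), array([200.1, 182. ]), 5.8, 7749) floor 92.9
  brass  z [393.1 423.4 430.4] px [348. 170.]
  brass  z [413.8 419.8 439.9] px [436. 159.]
  brass  z [407.9 416.  420.7] px [418. 176.]
  brass  z [392.3 396.  421.9] px [383. 178.]
  brass  z [311.  362.1 409.4] px [394. 203.]
  brass  z [333.6 355.5 371.4] px [413. 203.]
  brass  z [342.7 359.7 388.1] px [425. 205.]
  brass (array([ 551.6, -286.4]), array([29.6, 28.7]), 43.1, 119) z [107.1 152.  163.6] px [400. 302.]
  brass (array([ 456.6, -295.5]), array([29.5, 33.8]), 73.2, 186) z [101.1 109.8 117.6] px [363. 313.]
  brass (array([ 467.4, -385.6]), array([36.1, 32.2]), 13.0, 252) z [102.1 110.2 123.5] px [389. 353.]
```

>>> send_rows(
  commands=[
    [[-2,10,0,0,0,0],[0,10,0,0,0,0],[0,10,0,0,0,0],[0,8,0,0,0,0],[0,4,0,0,0,0],[0,3,0,0,0,0],[0,3,0,0,0,0],[0,3,0,0,0,0]],
  ],
)

```text
t: 28.2
eef_pos: [505.6, -320.5, 264.6]
tool_rot: [-1.571, -0.001, -0.244]
force: [0.0, 0.2, -0.6]
width: 13.5
```

>>> send_rows(
  commands=[
    [[0,3,0,0,0,0],[0,3,0,0,0,0],[0,3,0,0,0,0],[0,2.5,0,0,0,0],[0,0,0,0,0,0],[0,0,0,0,0,0],[0,0,0,0,0,0],[0,0,0,0,0,0]],
  ],
)

```text
t: 29.0
eef_pos: [505.6, -320.4, 252.9]
tool_rot: [-1.571, -0.0, -0.244]
force: [-0.4, -0.5, -1.0]
width: 13.4
```

>>> send_rows(
  commands=[
    [[0,0,5,0,0,0],[0,0,5,0,0,0],[0,0,5,0,0,0],[0,0,4,0,0,0],[0,0,0,0,0,0],[0,-20,0,0,0,0],[0,-40,0,0,0,0],[0,-40,0,0,0,0]],
  ],
)

```text
t: 29.8
eef_pos: [509.5, -301.8, 353.2]
tool_rot: [-1.571, 0.002, -0.245]
force: [0.6, -0.5, 0.0]
width: 13.3
```

```bash
python3 - <<'E'
from pan import *; from go import go
go(608.6,24,-14)
pan('14.png')
E
```

```text
pose [ 509.5 -301.8  353.2] [-89.99   0.1  -14.01] F [ 0.6 -0.5  0. ] j7 0.26
tool x 17.3 tool z 340.1 turn -0.0
scene pan (array([ 513. , -326.2]), array([200.7, 181.3]), 5.9, 2564) floor 86.5
  brass  z [435.1 590.  668.5] px [135. 112.]
  brass  z [476.  529.2 535. ] px [114. 150.]
  brass  z [432.1 439.1 447.9] px [153. 154.]
  brass  z [457.2 466.1 473. ] px [130. 158.]
  brass  z [361.4 436.5 449.6] px [152. 169.]
  brass  z [440.7 456.4 464.7] px [123. 169.]
  brass  z [424.4 431.5 446.1] px [144. 192.]
  brass (array([ 462.4, -290.5]), array([28.7, 32.2]), 43.4, 59) z [ 97.7 103.3 115. ] px [176. 211.]
  brass (array([ 476. , -380.7]), array([28.1, 33.3]), 2.4, 60) z [ 98.3 103.1 117.2] px [147. 221.]
  brass (array([ 501.1, -324.3]), array([30.9, 29.5]), 40.4, 50) z [ 97.4 102.3 118.4] px [167. 225.]
  brass (array([ 557. , -283.4]), array([30.2, 33.8]), 45.5, 64) z [ 96.6 104.3 114.4] px [182. 237.]
side pan (array([ 511.6, -327.8]), array([200.1, 181.3]), 5.7, 7699) floor 86.2
  brass  z [458.  462.9 467.2] px [418. 137.]
  brass  z [443.  453.7 456.6] px [429. 148.]
  brass  z [448.1 453.3 456.6] px [390. 149.]
  brass  z [434.5 437.3 443.8] px [353. 157.]
  brass  z [386.6 400.5 413.6] px [413. 169.]
  brass  z [363.3 376.7 406.4] px [397. 181.]
  brass  z [366.1 384.1 406.8] px [421. 184.]
  brass  z [335.9 339.4 344.4] px [401. 207.]
  brass (array([ 550.5, -286.7]), array([31.2, 31.1]), 25.8, 153) z [ 94.9 103.  110.7] px [406. 300.]
  brass (array([ 456.7, -295.4]), array([32.9, 31. ]), 28.6, 172) z [ 94.8 103.1 116.5] px [363. 315.]
  brass (array([ 496.6, -327. ]), array([34.5, 28.9]), 10.8, 200) z [ 95.2 103.1 109.1] px [390. 323.]
  brass (array([ 468.5, -386.1]), array([31.4, 35.4]), 41.3, 244) z [ 94.9 103.2 117.4] px [389. 355.]
```

>>> send_rows(
  commands=[
    [[2,0,40,0,0,0],[2,0,43,0,0,0],[2,0,43,0,0,0],[2,0,43,0,0,0],[2,0,43,0,0,0],[2,0,43,0,0,0],[2,0,43,0,0,0],[3,0,40,0,0,0]],
  ],
)

```text
t: 30.7
eef_pos: [608.4, 24.0, 352.3]
tool_rot: [-1.571, 0.0, -0.244]
force: [0.3, 0.4, -0.6]
width: 13.4
```

>>> send_rows(
  commands=[
    [[0,0,0,0,0,0],[0,20,0,0,0,0],[0,30,0,0,0,0],[0,30,0,0,0,0],[0,10,0,0,0,0],[0,0,0,0,0,0],[0,0,0,0,0,0],[0,0,0,0,0,0]],
  ],
)

```text
t: 31.5
eef_pos: [609.3, 21.9, 264.8]
tool_rot: [-1.57, -0.003, -0.244]
force: [0.0, 0.0, -0.9]
width: 13.3
```

```bash
python3 - <<'E'
from go import go
go(608.6,24,-14)
E
```

```text
pose [609.3  21.9 264.8] [-89.95  -0.18 -14.01] F [ 0.   0.  -0.9] j7 -0.35
tool x -1.2 tool z 1.8 turn -0.0
```

>>> send_rows(
  commands=[
    [[-1,10,2,0,0,0],[0,15,0,0,0,0],[0,15,0,0,0,0],[0,10,0,0,0,0],[0,0,0,0,0,0],[0,0,0,0,0,0],[0,0,0,0,0,0]],
  ],
)

```text
t: 32.2
eef_pos: [608.3, 24.1, 213.4]
tool_rot: [-1.57, -0.001, -0.244]
force: [0.5, 1.0, -0.5]
width: 13.3
```

```bash
python3 - <<'E'
from go import go
go(608.6,24,-14)
E
```

```text
pose [608.3  24.1 213.4] [-8.998e+01 -7.000e-02 -1.400e+01] F [ 0.5  1.  -0.5] j7 -0.36
tool x 0.3 tool z -0.1 turn -0.0
```

>>> send_rows(
  commands=[
    [[0,10,0,0,0,0],[0,10,0,0,0,0],[0,7.5,0,0,0,0],[0,0,0,0,0,0],[0,0,0,0,0,0],[0,0,0,0,0,0]],
  ],
)

```text
t: 32.8
eef_pos: [608.1, 24.1, 185.6]
tool_rot: [-1.571, -0.001, -0.244]
force: [0.9, -0.5, -0.7]
width: 13.0
```

>>> send_rows(
  commands=[
    [[0,0,-4,0,0,0],[0,0,-4,0,0,0],[0,0,-4,0,0,0],[0,0,-3,0,0,0],[0,0,0,0,0,0],[0,0,0,0,0,0]],
  ],
)

```text
t: 33.4
eef_pos: [604.2, 9.5, 185.3]
tool_rot: [-1.571, -0.0, -0.245]
force: [-0.4, -0.6, -1.2]
width: 13.6
```

>>> send_rows(
  commands=[
    [[0,-5,0,0,0,0],[0,-5,0,0,0,0],[0,-5,0,0,0,0],[0,-5,0,0,0,0],[0,-5,0,0,0,0],[0,0,0,0,0,0],[0,0,0,0,0,0]],
  ],
)

```text
t: 34.1
eef_pos: [604.2, 9.6, 210.3]
tool_rot: [-1.571, -0.0, -0.244]
force: [-0.4, 0.0, -2.3]
width: 13.4
```

```bash
python3 - <<'E'
from m import *; from go import go
go(558,-363)
im,d,p=snap('wrist','w15.png');P=pts(d,p);x,y,z=[P[...,i] for i in range(3)]
hsv=cv2.cvtColor(im,cv2.COLOR_RGB2HSV);H,S=hsv[...,0],hsv[...,1]
for n,q in(('C',(604,5)),('D',(612,69))):
    m=(d>0)&(np.hypot(x-q[0],y-q[1])<25)&(S>120)&(H>=15)&(H<32)&(z>25)&(z<110);print(n,m.sum(),np.percentile(z[m],[5,25,50,75,95]).round(1) if m.sum() else '')
E
```

```text
pose [604.2   9.6 210.3] [-9.0e+01 -1.0e-02 -1.4e+01] F [-0.4  0.  -2.3] j7 -0.33
tool x 45.3 tool z -372.7 turn None
C 119 [46.1 50.3 51.8 53.1 54.2]
D 905 [34.2 36.2 37.7 38.5 39.5]
```

>>> send_rows(
  commands=[
    [[0,-8,0,0,0,0],[0,-15,0,0,0,0],[0,-15,0,0,0,0],[0,-15,0,0,0,0],[0,-15,0,0,0,0],[0,-15,0,0,0,0],[0,-15,0,0,0,0],[0,-7,0,0,0,0]],
  ],
)

```text
t: 34.95
eef_pos: [604.8, 9.6, 317.6]
tool_rot: [-1.57, -0.003, -0.244]
force: [0.9, -0.1, -3.1]
width: 13.2
```

>>> send_rows(
  commands=[
    [[0,0,-10,0,0,0],[4,0,-20,0,0,0],[4,0,-30,0,0,0],[4,0,-30,0,0,0],[4,0,-30,0,0,0],[4,0,-30,0,0,0],[4,0,-30,0,0,0],[4,0,-30,0,0,0]],
  ],
)

```text
t: 35.75
eef_pos: [579.4, -203.0, 314.2]
tool_rot: [-1.571, 0.002, -0.245]
force: [1.2, -0.7, -1.9]
width: 13.6
```

>>> send_rows(
  commands=[
    [[4,0,-30,0,0,0],[4,0,-30,0,0,0],[4,0,-30,0,0,0],[3,0,-30,0,0,0],[2,0,-22,0,0,0],[0,0,-14,0,0,0],[0,0,-6,0,0,0],[0,0,0,0,0,0]],
  ],
)

```text
t: 36.55
eef_pos: [557.3, -362.6, 314.7]
tool_rot: [-1.57, 0.001, -0.245]
force: [1.1, 0.4, -2.4]
width: 13.3
```

>>> send_rows(
  commands=[
    [[0,0,0,0,0,0],[0,0,0,0,0,0],[0,0,0,0,0,0],[0,0,0,0,0,0]],
  ],
)

```text
t: 36.95
eef_pos: [558.2, -361.5, 315.4]
tool_rot: [-1.571, -0.0, -0.243]
force: [0.5, -0.1, -2.3]
width: 13.5
```

```bash
python3 - <<'E'
from pan import *; from go import go
go(558,-363)
pan('16.png')
E
```

```text
pose [ 558.2 -361.5  315.4] [-8.999e+01 -2.000e-02 -1.393e+01] F [ 0.5 -0.1 -2.3] j7 0.31
tool x 0.1 tool z -1.5 turn None
scene pan (array([ 512.2, -326.3]), array([199. , 180.7]), 5.9, 2260) floor 86.5
  brass  z [489.1 622.1 670.8] px [102. 123.]
  brass  z [392.4 413.3 432.3] px [139. 159.]
  brass  z [391.  423.5 427.6] px [129. 170.]
  brass  z [393.2 401.8 410.1] px [134. 184.]
  brass  z [418.5 428.3 436.1] px [110. 189.]
  brass  z [324.7 397.9 409.1] px [133. 198.]
  brass  z [395.9 419.3 426.5] px [103. 201.]
  brass  z [387.5 406.2 410.5] px [126. 204.]
  brass (array([ 464.2, -290.8]), array([34.7, 29. ]), 87.6, 60) z [ 98.8 103.2 121.8] px [176. 211.]
  brass (array([ 475.9, -382.5]), array([30.8, 29.7]), 87.8, 63) z [ 96.8 104.1 123.4] px [147. 221.]
  brass (array([ 501.7, -324. ]), array([32.8, 32.7]), 19.8, 62) z [ 95.4 103.9 122.7] px [167. 225.]
  brass  z [148.6 155.6 173.1] px [149. 236.]
  brass (array([ 557.4, -281.6]), array([32.1, 32.4]), 17.6, 64) z [ 98.  103.8 117.2] px [182. 237.]
side pan (array([ 511.5, -327.4]), array([199.8, 182.4]), 5.7, 7227) floor 86.1
  brass  z [390.9 412.9 421. ] px [392. 176.]
  brass  z [409.4 416.2 421. ] px [469. 185.]
  brass  z [390.3 393.4 395.8] px [431. 189.]
  brass  z [388.9 391.8 396.4] px [399. 199.]
  brass  z [396.4 406.5 410.1] px [481. 196.]
  brass  z [357.9 402.4 410. ] px [441. 200.]
  brass  z [289.7 298.1 324.5] px [441. 238.]
  brass (array([ 550.8, -286.5]), array([27.8, 33.1]), 59.7, 156) z [ 94.7 103.  112.9] px [406. 301.]
  brass (array([ 456.1, -295.8]), array([31.6, 31.3]), 36.9, 172) z [ 95.  102.8 115.3] px [363. 315.]
  brass  z [146.5 155.5 160.1] px [433. 316.]
  brass (array([ 496.6, -327.7]), array([34.6, 29.9]), 15.6, 206) z [ 94.8 102.9 109.2] px [390. 324.]
  brass (array([ 467.3, -385.2]), array([32.4, 32. ]), 36.0, 239) z [ 94.9 103.2 118.3] px [389. 355.]
```

>>> send_rows(
  commands=[
    [[0,10,0,0,0,0],[0,10,0,0,0,0],[0,10,0,0,0,0],[0,10,0,0,0,0],[0,7,0,0,0,0],[0,4,0,0,0,0],[0,3,0,0,0,0],[0,3,0,0,0,0]],
  ],
)

```text
t: 37.85
eef_pos: [558.0, -362.4, 258.6]
tool_rot: [-1.571, -0.001, -0.244]
force: [-0.6, 0.1, -2.4]
width: 13.1
```

>>> send_rows(
  commands=[
    [[0,3,0,0,0,0],[0,3,0,0,0,0],[0,3,0,0,0,0],[0,3.5,0,0,0,0],[0,0,0,0,0,0],[0,0,0,0,0,0],[0,0,0,0,0,0],[0,0,0,0,0,0]],
  ],
)

```text
t: 38.65
eef_pos: [558.0, -362.4, 246.0]
tool_rot: [-1.571, -0.0, -0.244]
force: [0.5, -1.3, -0.3]
width: 13.3
```

>>> send_rows(
  commands=[
    [[0,0,5,0,0,0],[0,0,5,0,0,0],[0,0,5,0,0,0],[0,0,4,0,0,0],[0,0,0,0,0,0],[0,-20,0,0,0,0],[0,-40,0,0,0,0],[0,-40,0,0,0,0]],
  ],
)

```text
t: 39.45
eef_pos: [561.9, -343.7, 346.1]
tool_rot: [-1.571, 0.002, -0.245]
force: [1.2, -0.6, -1.0]
width: 13.4
```

>>> send_rows(
  commands=[
    [[0,-30,0,0,0,0],[0,0,0,0,0,0],[0,0,0,0,0,0],[0,0,0,0,0,0],[0,0,0,0,0,0],[0,0,0,0,0,0]],
  ],
)

```text
t: 40.05
eef_pos: [562.2, -343.6, 374.3]
tool_rot: [-1.57, 0.002, -0.244]
force: [-0.2, 0.5, -1.8]
width: 13.4
```

```bash
python3 - <<'E'
from pan import *; from go import go
go(471,341,90)
pan('17.png')
a=load('scene17.png')[0][170:280,110:220,::-1];b=load('side17.png')[0][200:400,300:500,::-1]
cv2.imwrite('pics/c17.png',np.hstack([cv2.resize(a,(400,400)),cv2.resize(b,(400,400))]))
E
```

```text
pose [ 562.2 -343.6  374.3] [-89.97   0.12 -14.  ] F [-0.2  0.5 -1.8] j7 0.28
tool x -254.1 tool z 642.2 turn -104.0
scene pan (array([ 512.7, -326.9]), array([201.2, 181.4]), 6.0, 2383) floor 79.6
  brass  z [457.4 627.5 705.9] px [108. 121.]
  brass  z [448.9 480.3 487.5] px [128. 156.]
  brass  z [500.4 551.3 559.3] px [ 90. 167.]
  brass  z [452.3 460.4 468.2] px [133. 170.]
  brass  z [478.1 486.8 494.8] px [108. 175.]
  brass  z [382.6 453.1 467.6] px [132. 185.]
  brass  z [452.9 477.5 484.7] px [101. 187.]
  brass (array([ 464.3, -290.9]), array([27.7, 31.6]), 4.5, 51) z [ 88.5  96.4 111.6] px [177. 212.]
  brass (array([ 476.4, -380.4]), array([28.4, 31.3]), 12.5, 46) z [ 90.2  96.8 209.4] px [149. 222.]
  brass (array([ 501.7, -324. ]), array([33.5, 29.4]), 61.0, 63) z [ 90.2  97.  106.2] px [168. 226.]
  brass (array([ 556. , -281.9]), array([31.4, 32.7]), 61.0, 61) z [ 89.8  96.5 115.4] px [183. 238.]
  brass (array([ 554.1, -363.7]), array([31.1, 31. ]), 31.8, 67) z [ 89.5  97.1 108.5] px [155. 243.]
side pan (array([ 511.9, -327.8]), array([200.4, 181.6]), 5.9, 7272) floor 79.4
  brass  z [471.  475.7 480.2] px [474. 135.]
  brass  z [456.6 465.9 469.5] px [444. 148.]
  brass  z [455.8 465.7 469.2] px [486. 148.]
  brass  z [347.8 353.7 364.7] px [443. 202.]
  brass (array([ 549.6, -286.7]), array([29.1, 33. ]), 63.8, 151) z [ 87.6  96.3 107. ] px [405. 303.]
  brass (array([ 457.1, -296.2]), array([30.5, 30.6]), 28.3, 172) z [ 87.9  96.2 107.3] px [363. 318.]
  brass (array([ 497. , -328.2]), array([32.9, 31.6]), 13.1, 194) z [ 87.5  96.5 106. ] px [390. 326.]
  brass (array([ 548.2, -369.2]), array([30.1, 36.6]), 85.7, 224) z [ 88.5  96.4 104.8] px [427. 338.]
  brass (array([ 468.3, -385.7]), array([31.7, 33.6]), 34.6, 249) z [ 88.8  96.4 109.1] px [389. 358.]
```

View pics/c17.png

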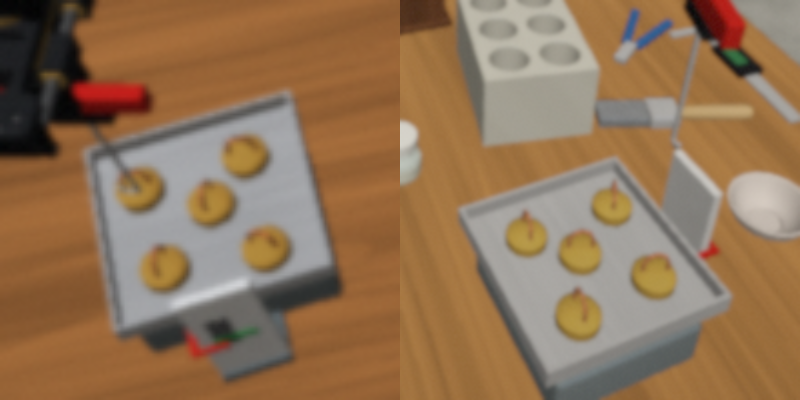

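The pan floor is at z≈79.5, so the pan has sunk 34.5 mm, and all five castings sit in the pan. I'll take the hook back to the rack.

>>> send_rows(
  commands=[
    [[-12,0,30,0,0,0],[-17,0,43,0,0,0],[-17,0,43,0,0,0],[-17,0,43,0,0,0],[-17,0,43,0,0,0],[-17,0,43,0,0,0],[-17,0,43,0,0,0],[-17,0,43,0,0,0]],
  ],
)

```text
t: 40.95
eef_pos: [514.8, 10.8, 375.9]
tool_rot: [-1.571, -0.001, -0.245]
force: [1.1, 1.0, -0.8]
width: 13.2
```

>>> send_rows(
  commands=[
    [[-17,0,43,0,0,0],[-17,0,43,0,0,0],[-17,0,43,0,0,0],[-17,0,43,0,0,0],[-17,0,43,0,0,0],[-17,0,43,0,0,0],[-17,0,43,0,0,0],[0,0,0,0,0,0]],
  ],
)

```text
t: 41.75
eef_pos: [468.7, 337.6, 375.0]
tool_rot: [-1.567, 0.004, -0.232]
force: [-1.1, -0.1, -1.0]
width: 13.3
```

>>> send_rows(
  commands=[
    [[0,0,0,0,-8,0],[0,0,0,0,-8,0],[0,0,0,0,-8,0],[0,0,0,0,-8,0],[0,0,0,0,-8,0],[0,0,0,0,-8,0],[0,0,0,0,-8,0],[0,0,0,0,-8,0]],
  ],
)

```text
t: 42.55
eef_pos: [472.9, 329.2, 375.6]
tool_rot: [-1.571, 0.0, 0.878]
force: [-0.1, 1.0, -0.6]
width: 13.3
```

>>> send_rows(
  commands=[
    [[0,0,0,0,-8,0],[0,0,0,0,-8,0],[0,0,0,0,-8,0],[0,0,0,0,-8,0],[0,0,0,0,-8,0],[0,0,0,0,0,0],[0,0,0,0,0,0],[0,0,0,0,0,0]],
  ],
)

```text
t: 43.35
eef_pos: [472.8, 329.7, 375.7]
tool_rot: [-1.571, 0.0, 1.568]
force: [-0.3, 0.6, -1.5]
width: 13.3
```

```bash
python3 - <<'E'
from go import *
go(471,341,90)
im,d,p=snap('scene','s18.png');P=pts(d,p);x,y,z=[P[...,i] for i in range(3)]
hsv=cv2.cvtColor(im,cv2.COLOR_RGB2HSV);S=hsv[...,1]
m=(d>0)&(abs(z-163)<6)&(S<70)&(y>195)&(y<450)&(x>400)&(x<550)
for a,b in((400,470),(470,550)):
    k=m&(x>a)&(x<b);print(k.sum(),rect(P,k))
E
```

```text
pose [472.8 329.7 375.7] [-9.000e+01  1.000e-02  8.985e+01] F [-0.3  0.6 -1.5] j7 0.84
tool x 11.3 tool z 1.9 turn -0.1
161 (array([438.2, 323.5]), array([ 10.8, 250.3]), 0.4, 161)
179 (array([505.5, 324.5]), array([ 11.6, 250.6]), 0.7, 179)
```

>>> send_rows(
  commands=[
    [[11,0,2,0,0,0],[0,20,0,0,0,0],[0,30,0,0,0,0],[0,30,0,0,0,0],[0,30,0,0,0,0],[0,30,0,0,0,0],[0,30,0,0,0,0],[0,10,0,0,0,0]],
  ],
)

```text
t: 44.2
eef_pos: [468.9, 340.5, 192.4]
tool_rot: [-1.566, 0.003, 1.571]
force: [-0.4, -0.5, -1.6]
width: 13.4
```

>>> send_rows(
  commands=[
    [[0,3,0,0,0,0],[0,3,0,0,0,0],[0,3,0,0,0,0],[0,3,0,0,0,0],[0,2,0,0,0,0],[0,0,0,0,0,0],[0,0,0,0,0,0],[0,0,0,0,0,0]],
  ],
)

```text
t: 45.0
eef_pos: [470.9, 340.9, 182.0]
tool_rot: [-1.571, -0.0, 1.571]
force: [-0.7, 0.2, -1.2]
width: 13.4
```

>>> send_rows(
  commands=[
    [[0,1.5,0,0,0,0],[0,1.5,0,0,0,0],[0,0,0,0,0,0],[0,0,0,0,0,0],[0,0,0,0,0,0]],
  ],
)

```text
t: 45.5
eef_pos: [470.8, 340.9, 178.7]
tool_rot: [-1.571, 0.0, 1.571]
force: [-1.0, -0.7, 0.6]
width: 13.4
```

>>> send_rows(
  commands=[
    [[0,0,0,0,0,0],[0,0,0,0,0,0],[0,0,0,0,0,0],[0,0,0,0,0,0],[0,0,0,0,0,0],[0,0,0,0,0,0],[0,0,0,0,0,0],[0,0,0,0,0,0]],
  ],
  fingers=0.6,
)

```text
t: 46.3
eef_pos: [470.8, 340.9, 178.7]
tool_rot: [-1.571, -0.0, 1.571]
force: [-0.4, 0.4, -0.0]
width: 51.7
```

>>> send_rows(
  commands=[
    [[0,-10,0,0,0,0],[0,-20,0,0,0,0],[0,-30,0,0,0,0],[0,-30,0,0,0,0],[0,-30,0,0,0,0],[0,-30,0,0,0,0],[0,0,0,0,0,0],[0,0,0,0,0,0]],
  ],
)

```text
t: 47.1
eef_pos: [470.9, 341.2, 329.8]
tool_rot: [-1.572, -0.001, 1.571]
force: [0.1, 0.3, -0.5]
width: 52.2
```

```bash
python3 - <<'E'
from pan import *; from go import go
go(471,341,90)
im,d,p=snap('wrist','w19.png');P=pts(d,p);z=P[...,2]
hsv=cv2.cvtColor(im,cv2.COLOR_RGB2HSV);H,S=[hsv[...,i].astype(int) for i in range(2)]
m=(d>0)&((H<6)|(H>174))&(S>150)&(z>150);print('hook',rect(P,m),np.percentile(z[m],[5,50,95]))
pan('19.png')
b=load('side19.png')[0];cv2.imwrite('pics/c19.png',np.hstack([cv2.resize(im[:,:,::-1],(480,300)),cv2.resize(b[110:210,240:340,::-1],(300,300))]))
E
```

```text
pose [470.9 341.2 329.8] [-9.010e+01 -5.000e-02  9.001e+01] F [ 0.1  0.3 -0.5] j7 0.82
tool x -0.2 tool z -0.1 turn 0.0
hook (array([471.2, 340.8]), array([102.1,  13.6]), 0.0, 1247) [184.9402816  186.99208449 188.27550146]
scene pan (array([ 512.9, -326.3]), array([200.8, 180.4]), 5.8, 2397) floor 80.3
  brass (array([ 462.5, -291.8]), array([23.7, 27.3]), 2.4, 44) z [ 91.5  97.1 112.2] px [177. 212.]
  brass (array([ 474.5, -381.1]), array([32. , 27.5]), 83.3, 53) z [ 90.3  97.3 108.3] px [148. 222.]
  brass (array([ 501.8, -322.5]), array([32.5, 29.5]), 33.6, 55) z [ 91.5  96.9 110.7] px [168. 226.]
  brass (array([ 556.4, -282. ]), array([35.7, 29.7]), 72.7, 58) z [ 91.5  97.  116.5] px [183. 238.]
  brass (array([ 555.5, -367.6]), array([30. , 32.6]), 86.4, 67) z [ 90.3  97.1 111.7] px [155. 243.]
side pan (array([ 511.8, -327.9]), array([200.3, 181.3]), 5.7, 7254) floor 79.4
  brass (array([ 549.4, -286.2]), array([31.6, 32.2]), 33.3, 159) z [ 87.8  96.  106.7] px [405. 303.]
  brass (array([ 456.3, -295.6]), array([31.5, 33. ]), 27.6, 178) z [ 88.1  96.2 108.2] px [363. 318.]
  brass (array([ 496.7, -326. ]), array([31.7, 33.7]), 76.1, 201) z [ 88.4  96.5 106.2] px [390. 326.]
  brass (array([ 548. , -369.9]), array([31.6, 35.4]), 82.4, 228) z [ 88.5  96.4 105.5] px [427. 338.]
  brass (array([ 467.8, -385.4]), array([32.8, 32.3]), 30.2, 249) z [ 88.9  96.5 107.7] px [389. 358.]
```

View pics/c19.png

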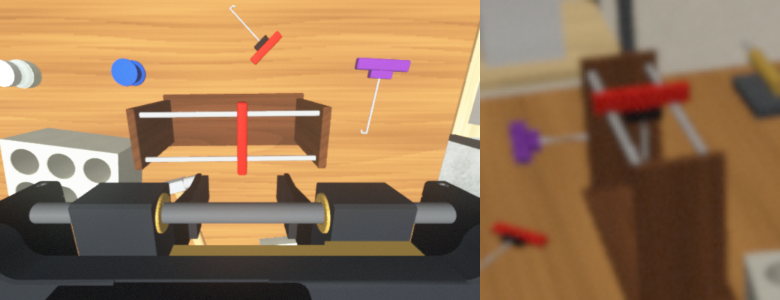

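The hook lies across both rails with its bar top at z 187, and the fingers are clear.

```bash
python3 -c "
from rig import *
print(finish_job())"
```

```text
the job is handed in; nothing more can be done
None
```

I used the hook to lift three castings out of the bores and set them in the pan with the two already there. That makes five. I then hung the hook back across its rack, let go and handed the job in at about 47 s; no verdict was given.

- **Pan:** the floor was last measured at 79.4 mm (side camera) and 80.3 mm (scene camera). That puts the pan 33.7 to 34.6 mm down, inside the 31.5–38.5 mm band. All five castings stand flat inside the rim.
- **Hook:** the bar was last seen centred at (471, 341) mm with its top at z = 187 mm. It lies level across both rails, with the fingers about 150 mm above it.
- **Left alone:** the two castings not needed stayed in their bores, and I saw no bystander move.
- **Checks that disagreed:** the side camera read x about 2–7 mm lower than the scene and wrist cameras. I used the scene and wrist values, and every pick-up worked first time.
- **Not checked:** I did not measure the bystanders against their starting positions at the end. I also saw no sign of the possible knock to the hook or the weighed castings.

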